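Nest a channel order in the tray and preset the counter

ROBOT

A 6-joint arm with a two-finger parallel gripper is mounted at the origin on the work surface. World frame = base frame: x ahead of the robot, y to its left, z up, the work surface at z = 0. Lengths are in mm, angles in rad, forces in N, time in s.
With the tool pointing down it reaches from about 400 to 925 mm from the base axis. Payload 12.5 kg.
Tool frame: the origin (TCP) lies on the front face of the gripper's body, between the roots of the fingers; the fingertips stand 78 mm ahead of it and the grasp point (between the pads) lies 59 mm ahead of it (env.nose_length is the distance from the TCP to the fingertips, in mm); z points along the fingers, y is the line along which they close (so a half turn about z gives the same grasp; the last joint's range is limited). The gripper opens to 95 mm and grips with 3 to 60 N. Pads are 20 mm wide; open, the fingers measure 119 mm over their backs; the gripper's body (75 mm by 180 mm) begins 59 mm behind the grasp point.
Start: joints at [-1.29, 0.491, 1.559, -0, 1.092, -0.106], TCP at [235.789, -578.828, 292.261] pointing down, gripper open.
Joint ranges: [-3.1, 3.1], [-0.84, 2.19], [0.05, 2.79], [-1.13, 4.28], [0.06, 2.93], [-2.69, 2.69]. Speed limits (rad/s): [2.22, 2.22, 2.79, 3.14, 3.14, 3.14].

INTERFACE

Orientations are given as [roll, pitch, yaw] about the fixed x, y, z axes, in that order (R = Rz(yaw) Ry(pitch) Rx(roll)).
In Python, from cell import env gives the robot as it stands.
- The arm moves only by the tool jog_arm, never from a script. Its argument "motion" is a list of rows, each a list of 7 numbers: the turn, a rotation vector about the tool's x, y, z in degrees, then the shift along the tool's x, y, z in mm, then the finger opening in mm, from 0 to 95.1. In form: [[wx, wy, wz, x, y, z, hand], ...]. A call has 1 to 10 rows; each row shifts and turns the commanded pose from where the row before left it, along the tool's axes as they then stand; what a row does not reach is not made up. A row lasts 1/8 s, in which the tool goes at most 62.5 mm and 10.7 degrees, less where a joint would pass 70% of its speed; a pose out of reach is approached as far as the arm can. A call is refused whole if a number of a shift passes 62.5 or a number of a turn 10.7, either way. A call with a gripper value outside its range is refused whole. The fingers move at their own pace and stop on an object; the grip force is fixed at half the most. Time passes only in rows, so rows that do not move let the fingers close. It gives the time, the measured TCP pose, the force, the opening and the grip force at its end, in the units of the state.
- env.state(): the state, without advancing time (a new reading comes with each control period).
- env.read_camera(name): name is "scene" or "side" or "wrist"; returns a dict with "color" (400x640x3 uint8, red, green, blue), "z_map" (400x640 float32, mm along the optical axis (not along the pixel's ray), 0 where there is no reading), "camera_matrix" (3x3 intrinsics, pixels), "world_to_cam" (4x4, takes a point from world to camera coordinates). Camera axes: x right, y up, looking along -z (the intrinsics and any distortion apply to the point x, -y, -z); pixel columns grow to the right and rows downward; lengths in mm; the calibration is good to about 2 mm. A picture is of the moment at which its call begins.
- env.job_done(): hands the job in; it is judged then, once.
Trained networks look in the newest picture that a camera, given by its name, has taken for a name from the list of things; names that differ only in an ending like _2 or _b are one class to them, and where a whole thing is asked for, a point or a joint stands for the part that bears it (a point fixed in the world has none). Each returns a list of dicts, best first, with "score" (0 to 1); they miss things now and then, are a little off and sometimes report something else, mostly with a low value. They report only what shows in the picture. A call takes as long as a camera call. They do not tell look-alikes from the thing itself.
- env.recognise(camera, thing): "location" ([column, row] in pixels, amid what is visible of it).
The state is a dict: "t": time; "joints": joint angles; "qvel": joint speeds; "tau": joint torques, N m; "eef_pos": TCP position; "tcp_rot": TCP orientation; "ft_force": force on the tool from outside, world axes, zero at the start; "moment": the same for the moment, N m; "opening": opening from 0.0 (shut) to 1.0 (fully open); "grip_force": force on a finger pad.
Only numpy, scipy, OpenCV 4.12 (cv2) and the standard library are available. Lean on these libraries where they do the work, as an engineer would, in place of code of your own. Each camera call takes 0.05 s, during which the arm holds its last target. There are 200 camera calls.

TASK

Pack the channel order in the green tray: lay the loose open-up steel channels in the empty lanes, one to a lane, beside the one already there, then set every copper open-down channel over two neighbouring open-up ones so that one of its flanges drops into each. Set the thumbwheels of the counter to 2, 7 and the number of channels that are now in the tray (steel and copper together, 4 or 5), left to right as seen from the robot, each digit squarely uppermost. Leave the tin, the carton and the tape dispenser where they are.

Things in the scene. Friction and masses are not known exactly. Their poses are not given: they have to be found in the camera images.
- tray_mid (a point): Centre of the nesting tray's floor, 6 mm above the counter; z up. Three lanes run along its x, centred at y = -76, 0 and +76 mm. A channel lying in a lane has its centre 17 mm over this floor. An open-down one across two neighbours is centred half-way between them (near y = -38 or +38 mm), flange tips on their webs, its centre 20 mm over this floor.
- tray: The nesting tray, fixed, green, 140 mm (own x) by 262 mm (own y), floor 6 mm thick; lanes 58 mm wide and 128 mm long between yellow ribs (18 mm wide) and end lips, all 4 mm higher than the floor. Origin at the centre of its underside, axes as tray_mid.
- bank: Grey counter box with three thumbwheels on one 10 mm steel axle, fixed to the counter: 115 mm (own x) by 200 mm (own y); its top is 50 mm above the counter, 28 mm under the axle. Wheels 52 mm apart (30 mm gaps); end cheeks 27 mm beside the outer wheels rise 12 mm over the axle. Origin at the centre of its underside.
- u1_c (a point): Centre (half-way up) of a loose grey steel U-channel lying OPEN-UP (web underneath, flanges standing up along its long edges): 110 mm long (own x), 50 mm wide (own y), 34 mm high, walls 3 mm, about 160 g; z up. Lies in the lane at y = +76 mm of the tray at the start: it stays there.
- u2_c (a point): Centre (half-way up) of a loose grey steel U-channel lying OPEN-UP (web underneath, flanges standing up along its long edges): 110 mm long (own x), 50 mm wide (own y), 34 mm high, walls 3 mm, about 160 g; z up. Lies on the counter at the start.
- u3_c (a point): Centre (half-way up) of a loose grey steel U-channel lying OPEN-UP (web underneath, flanges standing up along its long edges): 110 mm long (own x), 50 mm wide (own y), 34 mm high, walls 3 mm, about 160 g; z up. Lies on the counter at the start.
- d1_c (a point): Centre (half-way up) of a loose copper-coloured channel lying OPEN-DOWN (web on top, flanges pointing down): 110 mm long (own x), 50 mm wide (own y), 34 mm high, walls 3 mm, about 160 g; z up. Lies on the counter at the start; may be absent (None): one or both of d1 and d2 are there.
- d2_c (a point): Centre (half-way up) of a loose copper-coloured channel lying OPEN-DOWN (web on top, flanges pointing down): 110 mm long (own x), 50 mm wide (own y), 34 mm high, walls 3 mm, about 160 g; z up. Lies on the counter at the start; may be absent (None): one or both of d1 and d2 are there.
- wheel_left_axle (a point): Centre of the left (as seen from the robot) thumbwheel, on the axle, 78 mm above the counter. Its y runs along the axle to the left, x away from the robot, z up. White wheel 90 mm across, 22 mm wide, flat sides that can be pinched from above, black numerals 0 to 9 round the rim with a 3 mm high black rib between each two. The uppermost digit counts.
- wheel_mid_axle (a point): Centre of the middle thumbwheel, on the axle, 78 mm above the counter. Its y runs along the axle to the left, x away from the robot, z up. White wheel 90 mm across, 22 mm wide, flat sides that can be pinched from above, black numerals 0 to 9 round the rim with a 3 mm high black rib between each two. The uppermost digit counts.
- wheel_right_axle (a point): Centre of the right (as seen from the robot) thumbwheel, on the axle, 78 mm above the counter. Its y runs along the axle to the left, x away from the robot, z up. White wheel 90 mm across, 22 mm wide, flat sides that can be pinched from above, black numerals 0 to 9 round the rim with a 3 mm high black rib between each two. The uppermost digit counts.
- wheel_left (a joint): Angle of the left (as seen from the robot) thumbwheel, rad: 0.6283 x the digit uppermost (0 at 0, 5.65 at 9); stops at -0.2 and 5.85, so it does not go round past 9. Grows when the wheel's top moves along +x of its axle point (away from the robot). To be set to 2. Stays where it is left (friction 0.06 N m, no spring or detent).
- wheel_mid (a joint): Angle of the middle thumbwheel, rad: 0.6283 x the digit uppermost (0 at 0, 5.65 at 9); stops at -0.2 and 5.85, so it does not go round past 9. Grows when the wheel's top moves along +x of its axle point (away from the robot). To be set to 7. Stays where it is left (friction 0.06 N m, no spring or detent).
- wheel_right (a joint): Angle of the right (as seen from the robot) thumbwheel, rad: 0.6283 x the digit uppermost (0 at 0, 5.65 at 9); stops at -0.2 and 5.85, so it does not go round past 9. Grows when the wheel's top moves along +x of its axle point (away from the robot). To be set to the number of channels. Stays where it is left (friction 0.06 N m, no spring or detent).
- paint_tin: Bystander, to be left alone: blue-labelled tin, 76 mm across, 90 mm high, loose; origin at the centre of its underside.
- carton: Bystander, to be left alone: cardboard carton 70 x 110 x 60 mm high, loose; origin at the centre of its underside.
- tape_dispenser: Bystander, to be left alone: green heavy tape dispenser, 60 x 150 mm, about 95 mm high, loose; origin at the centre of its underside.
There are look-alikes about, which are no part of the job. What is shaped like the part that bears d1_c but yellow is not meant. Leave any red look-alike of the part that bears d2_c alone.

How it is judged (in metres and radians):
At the end, for the whole second after the job is handed in: Steel channels level on the tray floor, one per lane (9 mm across, 15 mm along); each copper one level across two neighbours, a flange in each (14 mm, 15 mm along); all within 3 mm in height and 0.2 rad, released, at rest; wheels within 0.15 rad of 2, 7 and the channel count (z of u1_c in the frame of tray_mid between 0.014 and 0.02 m and x of u1_c in the frame of tray_mid between -0.015 and 0.015 m and angle between the x axis of each of u1_c, u2_c, u3_c, d1_c, d2_c and the x axis of tray_mid, either way round below 0.2 rad and angle between each of u1_c, u2_c, u3_c, d1_c, d2_c's own z axis and vertical below 0.08 rad and (y of u1_c in the frame of tray_mid between -0.085 and -0.067 m or y of u1_c in the frame of tray_mid between -0.009 and 0.009 m or y of u1_c in the frame of tray_mid between 0.067 and 0.085 m) and z of u2_c in the frame of tray_mid between 0.014 and 0.02 m and x of u2_c in the frame of tray_mid between -0.015 and 0.015 m and (y of u2_c in the frame of tray_mid between -0.085 and -0.067 m or y of u2_c in the frame of tray_mid between -0.009 and 0.009 m or y of u2_c in the frame of tray_mid between 0.067 and 0.085 m) and z of u3_c in the frame of tray_mid between 0.014 and 0.02 m and x of u3_c in the frame of tray_mid between -0.015 and 0.015 m and (y of u3_c in the frame of tray_mid between -0.085 and -0.067 m or y of u3_c in the frame of tray_mid between -0.009 and 0.009 m or y of u3_c in the frame of tray_mid between 0.067 and 0.085 m) and z of d1_c in the frame of tray_mid between 0.017 and 0.023 m and x of d1_c in the frame of tray_mid between -0.015 and 0.015 m and (y of d1_c in the frame of tray_mid between -0.052 and -0.024 m or y of d1_c in the frame of tray_mid between 0.024 and 0.052 m) and z of d2_c in the frame of tray_mid between 0.017 and 0.023 m and x of d2_c in the frame of tray_mid between -0.015 and 0.015 m and (y of d2_c in the frame of tray_mid between -0.052 and -0.024 m or y of d2_c in the frame of tray_mid between 0.024 and 0.052 m) and value of joint wheel_left between 1.1066 and 1.4066 rad and value of joint wheel_mid between 4.2482 and 4.5482 rad and ((height (world z) of d1_c below -10 m and height (world z) of tray_mid above -10 m) or (height (world z) of d2_c below -10 m and height (world z) of tray_mid above -10 m) or value of joint wheel_right between 2.9916 and 3.2916 rad) and (height (world z) of d1_c above -10 m or value of joint wheel_right between 2.3633 and 2.6633 rad) and (height (world z) of d2_c above -10 m or value of joint wheel_right between 2.3633 and 2.6633 rad)); the robot touches nothing.
It fails at once if the paint tin is pushed away or knocked over (distance of paint_tin from where it was at the start of the episode above 0.03 m or angle between paint_tin's own z axis and vertical above 0.5 rad).
It fails at once if the carton is pushed away or knocked over (distance of carton from where it was at the start of the episode above 0.03 m or angle between carton's own z axis and vertical above 0.5 rad).
It fails at once if the tape dispenser is pushed away or knocked over (distance of tape_dispenser from where it was at the start of the episode above 0.03 m or angle between tape_dispenser's own z axis and vertical above 0.5 rad).
Of d1, d2 only 1 to 2 are there at a start; the rules pass over those that are not, and their reading is None.
At some moment in a run one of u2, u3, d1, d2 may be knocked a few centimetres aside while the robot is not near it.
Once in a run the grip may slacken for a moment while it holds something.
It also fails if it takes over 210 s, if anything falls off the work surface, if the arm or the gripper's body presses on something with over 40 N, if the wrist force passes 120 N, or if a joint passes its speed limit or range.

## Working session

There is one attempt and no reset: what is moved stays moved. The work goes in short steps, Python scripts to look and compute and a tool call to move; the robot and the scene stay as the last step left them, time stands still between calls to the robot, and variables do not carry over. Pictures are saved under pics/ and viewed, at most 14 in all, crops included, and the job is handed in when it is done.

Besides the shell and the picture viewer there is one more tool, called after "Request:" as name(argument=value, ...) on one line, values as JSON. jog_arm: Moves the arm, as the interface text tells. Its arguments: {"type":"object","properties":{"motion":{"type":"array"}},"required":["motion"]}

```bash
ls; mkdir -p pics; cat > h.py <<'E'
import numpy as np, cv2
from cell import env
def cam(n):
    c=env.read_camera(n); return c
def save(c,f,crop=None,s=1):
    im=c["color"][:,:,::-1]
    if crop: x0,y0,x1,y1=crop; im=im[y0:y1,x0:x1]
    if s!=1: im=cv2.resize(im,None,fx=s,fy=s,interpolation=cv2.INTER_CUBIC)
    cv2.imwrite("pics/"+f,im)
def world(c):
    K=c["camera_matrix"];z=c["z_map"].astype(float)
    v,u=np.mgrid[0:z.shape[0],0:z.shape[1]]
    x=(u-K[0,2])/K[0,0]*z; y=(v-K[1,2])/K[1,1]*z
    P=np.stack([x,-y,-z,np.ones_like(z)],-1)
    W=P@np.linalg.inv(c["world_to_cam"]).T
    W=W[...,:3]; W[z==0]=np.nan
    return W
E
python3 - <<'E'
from h import *
print({k:np.round(v,3) for k,v in env.state().items()})
for n in("scene","side"):
    c=cam(n);save(c,n+"0.png");W=world(c)
    print(n,np.round(np.linalg.inv(c["world_to_cam"])[:3],2).tolist(),c["camera_matrix"].tolist(), [k for k in c])
    for t in("tray","bank","u2_c","d1_c","wheel_left_axle","paint_tin","carton","tape_dispenser"):
        for r in env.recognise(n,t):
            u,v=map(int,np.round(r["location"]));print(t,round(r["score"],2),(u,v),np.round(W[v,u]))
E
```

```text
pics
{'t': np.float64(0.0), 'joints': array([-1.29 ,  0.492,  1.559, -0.   ,  1.092, -0.106]), 'qvel': array([-0.   , -0.001, -0.001,  0.   ,  0.001, -0.   ]), 'tau': array([ 1.0000e-03, -6.1265e+01, -2.5818e+01,  6.9000e-02,  4.8000e-02,
       -0.0000e+00]), 'eef_pos': array([ 235.729, -578.664,  291.661]), 'tcp_rot': array([-3.14 , -0.   ,  0.387]), 'ft_force': array([-0.275, -0.216, -0.329]), 'moment': array([0.032, 0.019, 0.023]), 'grip_force': np.float64(0.0), 'opening': np.float64(1.0)}
scene [[-0.33, -0.79, 0.51, 1107.14], [0.94, -0.28, 0.18, 252.51], [-0.0, 0.54, 0.84, 1075.7]] [[419.02061844896076, 0.0, 319.20304237360364], [0.0, 419.02061844896076, 192.4741200418006], [0.0, 0.0, 1.0]] ['color', 'z_map', 'camera_matrix', 'world_to_cam']
tray 0.72 (326, 248) [622.  98.   4.]
tray 0.6 (211, 175) [ 534. -295.   57.]
tray 0.39 (186, 236) [ 749. -250.   86.]
bank 0.77 (211, 177) [ 537. -295.   51.]
u2_c 0.89 (368, 200) [430. 166.   4.]
d1_c 0.79 (434, 164) [256. 325.  35.]
d1_c 0.6 (402, 206) [435. 267.  31.]
d1_c 0.29 (186, 239) [ 749. -256.   65.]
wheel_left_axle 0.89 (208, 17
[... 337 characters left out ...]
 [0.0, 452.2663900778374, 199.45540624961046], [0.0, 0.0, 1.0]] ['color', 'z_map', 'camera_matrix', 'world_to_cam']
tray 0.69 (257, 298) [575. 406.  88.]
tray 0.66 (274, 222) [615.  80.  11.]
tray 0.51 (262, 143) [ 725. -226.   74.]
bank 0.84 (324, 142) [ 511. -243.   89.]
u2_c 0.92 (335, 249) [421. 149.   0.]
u2_c 0.63 (325, 145) [ 508. -242.   78.]
d1_c 0.87 (323, 277) [436. 281.  36.]
d1_c 0.6 (392, 306) [255. 340.  34.]
d1_c 0.22 (274, 225) [614.  87.   6.]
wheel_left_axle 0.84 (322, 145) [ 517. -235.   82.]
wheel_left_axle 0.73 (336, 250) [417. 153.   1.]
paint_tin 0.81 (254, 298) [581. 409.  90.]
carton 0.63 (221, 213) [762. 116.  61.]
tape_dispenser 0.71 (262, 146) [ 725. -224.   63.]
```

View pics/scene0.png

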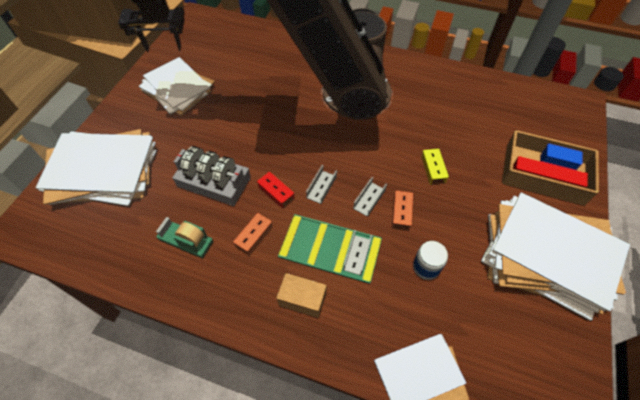

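View pics/side0.png

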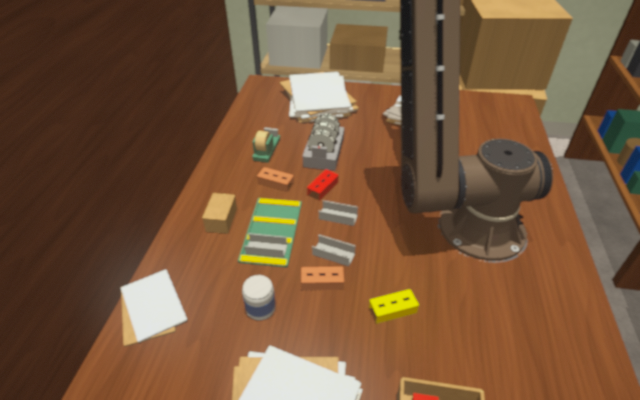

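The scene view shows two copper channels at (403,208) and (252,232), and two loose open-up steel channels at (321,184) and (370,196). u1 is in the tray at (357,253). The look-alikes are red at (275,187) and yellow at (434,164). The carton (303,293), tape dispenser (186,238) and tin (432,262) stay put. With both coppers present, the count is 5. Next I'll measure poses.

```bash
cat >> h.py <<'E'
def hsv(c): return cv2.cvtColor(c["color"],cv2.COLOR_RGB2HSV)
def rect(P):
    (cx,cy),(w,h),a=cv2.minAreaRect(P[:,:2].astype(np.float32))
    if w<h: w,h,a=h,w,a+90
    a=(a+90)%180-90
    return np.round([cx,cy,w,h,a,np.median(P[:,2])],1)
def blobs(m,W,minn=40):
    n,l,s,ce=cv2.connectedComponentsWithStats(m.astype(np.uint8))
    for i in range(1,n):
        if s[i,4]>=minn: yield ce[i].round(),s[i,4],W[l==i]
def survey(n,c=None):
    c=c or cam(n);W=world(c);H=hsv(c);h,s,v=[H[...,i].astype(int) for i in range(3)]
    x,y,z=W[...,0],W[...,1],W[...,2]
    R=(x>200)&(x<900)&(abs(y)<480)&(z>-8)&(z<130)
    defs={"copper":R&(h>3)&(h<14)&(s>150)&(v>110)&(z>28)&(z<50),
     "steel":R&(s<70)&(v>60)&(z>22)&(z<50)&(x>330)&(y>-120)&(y<330),
     "tray":R&(((h>20)&(h<90)&(s>90))|(0))&(z<22)&(x>450)}
    for k,m in defs.items():
        for ce,a,P in blobs(m&~np.isnan(z),W): print(n,k,ce,a,rect(P))
    return c,W,H
E
python3 - <<'E'
from h import *
for n in("scene","side"):
    c,W,H=survey(n)
    save(c,n+"_b.png",(160,130,250,220) if n=="scene" else (290,100,360,180),6)
E
```

```text
scene copper [403. 208.] 553 [439.4 271.4 111.6  50.9  10.1  33.7]
scene copper [252. 232.] 629 [ 654.9 -107.8  110.8   52.3  -13.1   33.2]
scene steel [314. 179.] 66 [428.3  -5.7 105.    4.9  -6.6  31.4]
scene steel [328. 185.] 60 [433.   41.  108.6   4.3  -6.6  31.3]
scene steel [363. 191.] 59 [420.6 145.3 102.2   4.1 -13.7  31.6]
scene steel [377. 198.] 56 [431.4 190.9 107.2   3.9 -13.8  32.3]
scene steel [349. 249.] 62 [614.8 163.2 109.7   3.4   1.4  37.7]
scene steel [366. 253.] 49 [615.  210.1 107.2   2.9   1.5  38.7]
scene tray [325. 247.] 3420 [613.2 106.9 268.  148.9 -87.8   7. ]
scene tray [170. 235.] 153 [ 730.6 -320.4   91.5   56.6   83.9   19.7]
scene tray [362. 234.] 42 [546.  181.8  36.6  16.8  86.4   6.5]
scene tray [204. 247.] 100 [ 735.  -222.3   59.4   23.3   -5.8   20. ]
side copper [275. 176.] 334 [ 654.7 -109.   114.7   55.9  -14.8   33.5]
side copper [324. 275.] 490 [438.4 270.6 108.9  55.4   9.5  33.5]
side steel [340. 205.] 105 [426.4  -6.6 101.6  10.8  -4.8  30.2]
side steel [337. 215.] 128 [431.   39.9 107.9  10.9  -7.2  29. ]
side steel [267. 237.] 176 [615.  162.  105.4   9.2   1.8  32.4]
side steel [336. 241.] 133 [417.4 144.1 106.7  10.4 -13.6  29.4]
side steel [264. 249.] 192 [612.2 208.8 108.8   8.2   1.8  32.5]
side steel [331. 253.] 138 [427.1 191.2 106.8   8.4 -14.4  29.6]
side tray [279. 202.] 285 [623.1 -17.5 146.1  42.5   1.6   9. ]
side tray [274. 220.] 287 [620.1  65.7 146.   32.6   3.1   9. ]
side tray [263. 260.] 456 [ 6.144e+02  2.248e+02  1.473e+02  3.480e+01 -3.000e-01  8.600e+00]
```

View pics/scene_b.png

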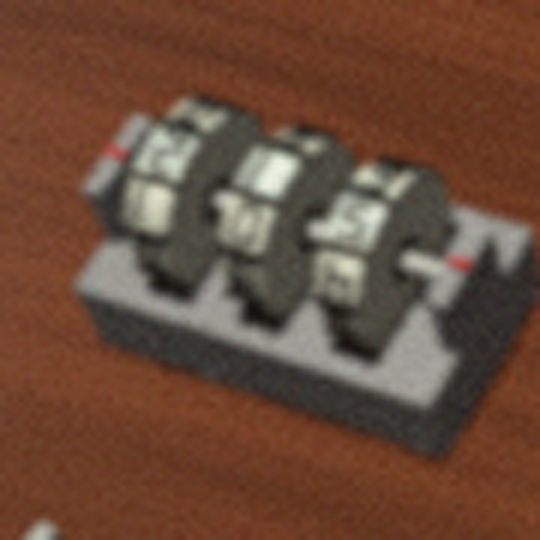

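Request:
jog_arm(motion=[[0,0,7.4,0,0,-10,95],[0,0,7.4,0,0,-10,95],[0,0,7.4,0,0,-10,95],[0,0,0,37,-44,-4,95],[0,0,0,37,-44,-4,95],[0,0,0,37,-44,-4,95],[0,0,0,37,-44,-4,95],[0,0,0,37,-44,-4,95],[0,0,0,37,-44,-4,95],[0,0,0,37,-44,-4,95]])

```text
t: 2.25
eef_pos: [496.0, -269.4, 350.6]
tcp_rot: [3.141, -0.0, -0.001]
ft_force: [1.0, -1.1, 0.2]
opening: 0.999
grip_force: 0.0
```

```bash
python3 - <<'E'
from h import *
s=env.state();print(s["eef_pos"],s["tcp_rot"],s["joints"])
c=cam("wrist");save(c,"w1.png");W=world(c)
print(np.round(np.linalg.inv(c["world_to_cam"])[:3],2).tolist())
for t in("wheel_left_axle","bank"):
  for r in env.recognise("wrist",t):
    u,v=map(int,np.round(r["location"]));print(t,round(r["score"],2),(u,v),np.round(W[v,u]))
x,y,z=W[...,0],W[...,1],W[...,2]
m=(z>43)&(z<56)&(x>420)&(x<650)&(y<-120)
for ce,a,P in blobs(m,W,300): print(ce,a,rect(P))
m=(z>108)&(z<140)&(x>420)&(x<650)&(y<-120)
for ce,a,P in blobs(m,W,100): print(ce,a,rect(P))
E
```

```text
[ 495.97790444 -269.41742651  350.55719807] [ 3.14122883e+00 -3.08606769e-04 -7.27947647e-04] [-6.14591623e-01  3.49049472e-01  1.63156730e+00 -1.30457473e-04
  1.16051405e+00  9.56984715e-01]
[[-0.0, 0.96, 0.27, 571.93], [-1.0, -0.0, 0.0, -269.65], [0.0, -0.27, 0.96, 442.65]]
wheel_left_axle 0.74 (346, 153) [ 533. -302.  121.]
wheel_left_axle 0.67 (141, 206) [433.  17.   2.]
bank 0.95 (344, 151) [ 535. -299.  120.]
[567. 118.] 18577 [ 571.9 -606.5  215.6  182.2   16.5   54.1]
[341. 129.] 3575 [ 550.9 -308.9  199.7   55.9   88.5   49.7]
[286. 178.] 644 [ 489.3 -224.4   49.8   33.2   -2.3   49.7]
[326. 178.] 719 [ 489.1 -281.4   48.3   31.6    0.6   49.8]
[367. 180.] 520 [ 486.9 -337.5   47.2   33.1    2.1   49.9]
[305. 159.] 1092 [ 523.4 -255.6   68.5   22.    -1.3  119.7]
[350. 161.] 1164 [ 520.1 -307.5   72.7   22.3   -1.4  120.2]
[395. 162.] 1237 [ 520.2 -359.3   68.5   22.6   -1.8  119.7]
```

View pics/w1.png

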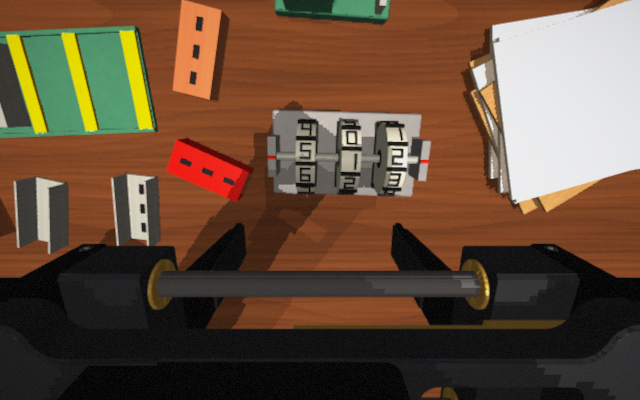

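The wrist view shows the wheels reading about 5, 1 and 2, left to right, at pixels (306,150), (350,160) and (395,157). I'll unroll the rims to get precise angles.

```bash
cat >> h.py <<'E'
def proj(c,P):
    P=np.c_[P,np.ones(len(P))]@c["world_to_cam"].T
    K=c["camera_matrix"];d=-P[:,2]
    return np.c_[K[0,0]*P[:,0]/d+K[0,2], K[1,1]*-P[:,1]/d+K[1,2]].astype(np.float32)
def wheels(c,fn,cent,yaw):
    # cent: (x,y) of wheel axles ; unrolled: phi -60..60 (deg, + = away from robot), one px=0.5 deg
    ph=np.arange(-70,70.1,.5);out=[]
    ex=np.array([np.cos(yaw),np.sin(yaw),0]);ey=np.array([-np.sin(yaw),np.cos(yaw),0])
    for cx,cy in cent:
        o=np.arange(10,-10.1,-.4);A,O=np.meshgrid(np.radians(ph),o,indexing="ij")
        P=np.array([cx,cy,78])+45*np.sin(A)[...,None]*ex+O[...,None]*ey+45*np.cos(A)[...,None]*np.array([0,0,1])
        p=proj(c,P.reshape(-1,3)).reshape(A.shape+(2,))
        I=cv2.remap(c["color"],p[...,0],p[...,1],cv2.INTER_LINEAR)[::-1,:,::-1]
        out.append(I.copy())
        g=cv2.cvtColor(I[::-1],cv2.COLOR_BGR2GRAY).astype(float)
        # rib score: darkness at edges columns & overall row mean
        s=g.mean(1)
        best=[]
        for off in np.arange(-18,18,.5):
            r=[np.interp(off+18+36*k,ph,s) for k in(-2,-1,0,1) if -45<off+18+36*k<45]
            best.append(np.mean(r))
        b=np.arange(-18,18,.5)[int(np.argmin(best))]
        print("nearest digit centre at phi",b,"deg; rib darkness",round(min(best)),"vs",round(np.median(best)))
    im=np.hstack([cv2.copyMakeBorder(cv2.resize(i,(150,562)),0,0,10,10,cv2.BORDER_CONSTANT,value=(255,0,0)) for i in out])
    h=im.shape[0]; 
    for d in range(-60,61,20):
        yy=int(h/2-d*h/140); cv2.line(im,(0,yy),(8,yy),(0,0,255) if d==0 else (0,255,255),2)
    cv2.line(im,(0,h//2),(im.shape[1],h//2),(0,0,255),1)
    cv2.imwrite("pics/"+fn,im)
E
python3 - <<'E'
from h import *
from scipy.optimize import least_squares
c=cam("wrist");W=world(c);x,y,z=W[...,0],W[...,1],W[...,2]
for yc in(-255.6,-307.5,-359.3):
    m=(abs(y-yc)<9)&(z>95)&(x>450)&(x<600)
    P=W[m]; f=lambda p:np.hypot(P[:,0]-p[0],P[:,2]-p[1])-p[2]
    r=least_squares(f,[522,78,45],loss="soft_l1"); print(yc,r.x.round(1),m.sum())
m=(x>440)&(x<620)&(y<-190)&(y>-430)&(z>43)&(z<56)
P=W[m];print("top",rect(P))
for y0 in(-230,-282,-334,-385):
    m=(abs(y-y0)<6)&(z>79)&(z<88)&(x>480)&(x<560); print("axle",y0,np.nanmedian(W[m],0))
m=(x>440)&(x<620)&(z>86)&(z<95)&((y>-225)|(y<-385))&(y>-430)&(y<-190)
for ce,a,P in blobs(m,W,15): print("cheek",ce,a,rect(P))
wheels(c,"wh1.png",[(522,-255.6),(521,-307.5),(520,-359.3)],np.radians(-1.5))
print("tray etc"); survey("wrist",c)
E
```

```text
-255.6 [2302086.9   85888.4 2303153. ] 8477
-307.5 [-264.3  238.1  798.9] 7594
-359.3 [519.9  79.5  44.5] 1297
top [ 520.4 -307.5  199.7  116.8   88.4   49.8]
axle -230 [ 524.45979913 -230.32197618   81.85508667]
axle -282 [ 522.19954647 -282.26162381   81.84504157]
axle -334 [ 521.15621647 -334.21703577   81.98494878]
axle -385 [ 519.89191023 -387.68015663   81.94985414]
cheek [272. 156.] 338 [ 524.2 -212.8   48.7   10.1   -1.3   89.8]
cheek [424. 161.] 371 [ 518.8 -402.5   49.2   10.9   -1.7   89.9]
nearest digit centre at phi -18.0 deg; rib darkness 19 vs 103
nearest digit centre at phi 4.0 deg; rib darkness 21 vs 135
nearest digit centre at phi 11.5 deg; rib darkness 30 vs 162
tray etc
wrist copper [197.  49.] 3337 [ 654.6 -110.9  110.6   51.8  -14.    33.4]
wrist steel [  4. 116.] 79 [575.5 158.9  33.9   5.8   5.   39.1]
wrist steel [117. 209.] 410 [432.   37.9 110.    5.5  -6.2  30.3]
wrist steel [ 17. 207.] 216 [428.4 188.4 109.8   7.2 -13.   32.9]
wrist steel [148. 212.] 371 [428.5  -9.5 106.3   4.6  -6.1  30.8]
wrist steel [ 50. 214.] 320 [417.8 141.8 108.6   6.2 -12.6  31.9]
wrist tray [340.  12.] 1162 [ 709.4 -286.5  152.9   23.3   87.4   20.6]
wrist tray [81. 80.] 13778 [618.2  92.3 236.4 144.7 -87.8   6. ]
```

View pics/wh1.png

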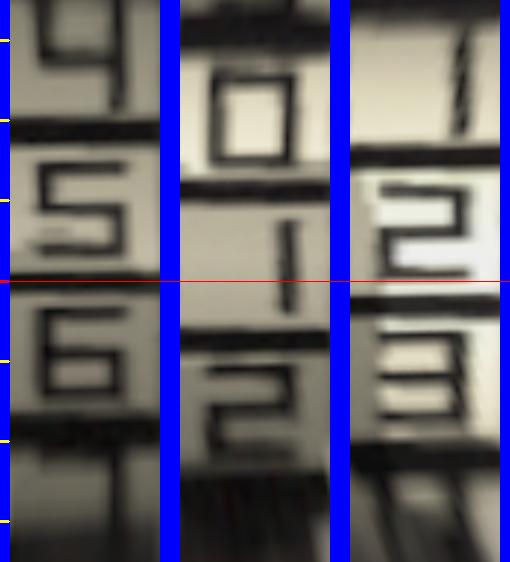

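The unrolled rims show the current top angles: left 5.5 (198°), mid 1 + 4° (40°), right 2 + 11.5° (83.5°). The required turns are therefore −126°, +212° and +96.5°. I'll start by posing over the left wheel and tilting about the axle.

Request:
jog_arm(motion=[[0,0,1.5,9,-4.6,46.5,36],[0,0,0,9,-4.6,46.5,36],[0,0,0,9,-4.6,46.5,36],[0,-7.9,0,18.2,0,1.25,36],[0,-7.9,0,18.2,0,1.25,36],[0,-7.9,0,18.2,0,1.25,36],[0,-7.9,0,18.2,0,1.25,36],[0,0,0,0,0,0,36]])

```text
t: 3.45
eef_pos: [591.7, -260.5, 188.7]
tcp_rot: [-3.14, 0.554, -0.027]
ft_force: [-0.4, 0.4, 0.2]
opening: 0.38
grip_force: 0.0
```

```bash
cat >> h.py <<'E'
AX=[(523,-255.6),(521.7,-307.5),(520.3,-359.3)]
def axle(k):
    # axle k in tool frame: want (0,0,L)
    from scipy.spatial.transform import Rotation as Ro
    s=env.state();R=Ro.from_euler("xyz",s["tcp_rot"]).as_matrix()
    print("axle in tool",(R.T@(np.r_[AX[k],78]-s["eef_pos"])).round(1),"rot deg",np.degrees(s["tcp_rot"]).round(1),"q",s["joints"].round(2),"open",s["opening"]*95.1,"F",s["ft_force"].round(1))
E
python3 -c "
from h import *
axle(0)"
```

```text
axle in tool [ -0.2  -2.9 130.4] rot deg [-179.9   31.7   -1.5] q [-0.45  0.79  1.35 -0.22  1.52  1.21] open 36.152946704324705 F [-0.4  0.4  0.2]
```

Request:
jog_arm(motion=[[0,0,0,0.2,-2.9,10,36],[0,0,0,0,0,22,36],[0,0,0,0,0,0,20],[0,0,0,0,0,0,10],[0,0,0,0,0,0,10]])

```text
t: 4.08
eef_pos: [575.0, -256.0, 164.7]
tcp_rot: [-3.141, 0.551, -0.027]
ft_force: [-2.9, 3.3, 3.6]
opening: 0.231
grip_force: 30.0
```

```bash
python3 -c "
from h import *
axle(0);print(env.state()['grip_force'])"
```

```text
axle in tool [  1.1   1.1 101.1] rot deg [-180.    31.6   -1.6] q [-0.46  0.79  1.42 -0.22  1.45  1.23] open 21.976938951345417 F [-2.9  3.3  3.6]
29.98860220424831
```

Request:
jog_arm(motion=[[0,9,0,-15.6,0,1.2,10],[0,9,0,-15.6,0,1.2,10],[0,9,0,-15.6,0,1.2,10],[0,9,0,-15.6,0,1.2,10],[0,9,0,-15.6,0,1.2,10],[0,9,0,-15.6,0,1.2,10],[0,9,0,-15.6,0,1.2,10],[0,0,0,0,0,0,10],[0,0,0,0,0,0,36],[0,0,0,0,0,0,36]])

```text
t: 5.32
eef_pos: [488.2, -249.8, 171.0]
tcp_rot: [-3.112, -0.415, -0.021]
ft_force: [1.1, -4.4, 3.3]
opening: 0.36
grip_force: 1.9
```

```bash
python3 -c "
from h import *
axle(0)"
```

```text
axle in tool [-5.5  8.1 98.9] rot deg [-178.3  -23.8   -1.2] q [-0.69  0.5   2.04  0.79  0.4   0.19] open 34.28206260356146 F [ 1.1 -4.4  3.3]
```

Request:
jog_arm(motion=[[0,0,0,0,8,0,36],[-1.7,0,0,-5,0,-17,36],[0,0,0,0,0,-18,36],[0,-8,0,18.5,0,1.3,36],[0,-8,0,18.5,0,1.3,36],[0,-8,0,18.5,0,1.3,36],[0,0,0,0,0,-40,36]])

```text
t: 6.2
eef_pos: [517.9, -255.6, 248.0]
tcp_rot: [-3.126, -0.034, -0.012]
ft_force: [-0.4, 0.3, 0.5]
opening: 0.377
grip_force: 0.0
```

```bash
python3 -c "
from h import *
axle(0)
c=cam('wrist');wheels(c,'wh2.png',AX,np.radians(-1.5))"
```

```text
axle in tool [ -0.6   2.6 170.1] rot deg [-179.1   -1.9   -0.7] q [-0.58  0.47  1.74  0.04  0.92  0.98] open 35.87407856048296 F [-0.4  0.3  0.5]
nearest digit centre at phi 6.0 deg; rib darkness 19 vs 102
nearest digit centre at phi 3.5 deg; rib darkness 20 vs 108
nearest digit centre at phi 11.0 deg; rib darkness 28 vs 165
```

View pics/wh2.png

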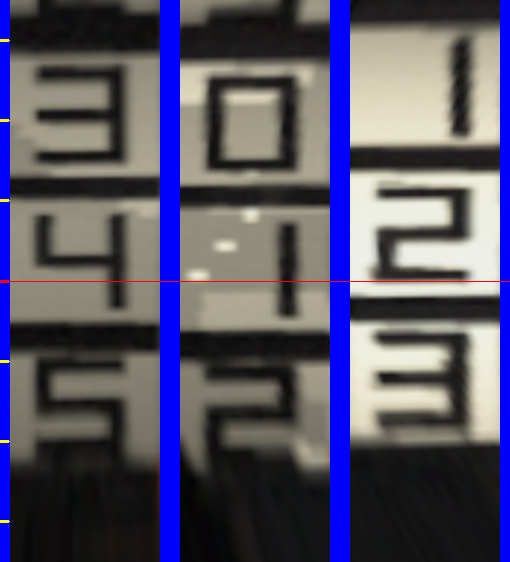

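Request:
jog_arm(motion=[[-0.9,0,0.8,-0.6,1.5,35,36],[0,-10.3,0,24.1,0,2.2,36],[0,-10.3,0,24.1,0,2.2,36],[0,-10.3,0,24.1,0,2.2,36],[0,-10.3,0,24.1,0,2.2,36],[0,-10.3,0,24.1,0,2.2,36],[0,-10.3,0,24.1,0,2.2,36],[0,0,0,0,0,0,36]])

```text
t: 7.25
eef_pos: [638.9, -259.8, 143.0]
tcp_rot: [-3.138, 1.046, -0.024]
ft_force: [0.2, -0.4, -0.1]
opening: 0.381
grip_force: 0.0
```

```bash
python3 -c "
from h import *
axle(0)"
```

```text
axle in tool [ -1.9  -1.  132.9] rot deg [-179.8   59.9   -1.3] q [-0.39  1.06  1.03 -0.35  2.04  1.21] open 36.2734910622124 F [ 0.2 -0.4 -0.1]
```

Request:
jog_arm(motion=[[0,0,0,-1.9,-2,12,36],[0,0,0,0,0,22,36],[0,0,0,0,0,0,20],[0,0,0,0,0,0,10],[0,0,0,0,0,0,10]])

```text
t: 7.88
eef_pos: [609.4, -256.9, 134.5]
tcp_rot: [3.141, 1.037, -0.029]
ft_force: [-3.0, 6.0, 5.0]
opening: 0.228
grip_force: 30.0
```

Request:
jog_arm(motion=[[0,9,0,-15.5,0,1.2,10],[0,9,0,-15.5,0,1.2,10],[0,9,0,-15.5,0,1.2,10],[0,9,0,-15.5,0,1.2,10],[0,9,0,-15.5,0,1.2,10],[0,9,0,-15.5,0,1.2,10],[0,6,0,-10.35,0,0.54,10],[0,6,0,-10.35,0,0.54,10],[0,6,0,-10.35,0,0.54,10],[0,6,0,-10.35,0,0.54,10]])

```text
t: 9.12
eef_pos: [491.2, -253.9, 175.3]
tcp_rot: [-3.142, -0.322, -0.027]
ft_force: [22.8, 18.5, -34.7]
opening: 0.227
grip_force: 30.0
```

Request:
jog_arm(motion=[[0,0,0,0,0,0,10],[0,0,0,0,0,0,10]])

```text
t: 9.38
eef_pos: [491.4, -253.7, 175.4]
tcp_rot: [-3.14, -0.319, -0.027]
ft_force: [-0.1, 0.1, -24.0]
opening: 0.23
grip_force: 30.0
```

```bash
python3 -c "
from h import *
axle(0)"
```

```text
axle in tool [ -0.5   1.2 102.4] rot deg [-179.9  -18.3   -1.5] q [-0.66  0.5   1.99  0.46  0.43  0.53] open 21.871619729770842 F [ -0.1   0.1 -24. ]
```

Request:
jog_arm(motion=[[0,0,0,0,0,0,36],[0,0,0,0,0,0,36],[0,0,0,0,0,-18,36],[0,0,0,0,0,-18,36],[0,0,0,0,26,0,36],[0,0,0,0,26,0,36],[0,0,0,0,0,0,36]])

```text
t: 10.25
eef_pos: [479.1, -307.4, 212.4]
tcp_rot: [3.138, -0.324, -0.029]
ft_force: [-0.6, 0.3, -0.2]
opening: 0.378
grip_force: 0.0
```

```bash
python3 -c "
from h import *
axle(1)
c=cam('wrist');wheels(c,'wh3.png',AX,np.radians(-1.5))"
```

```text
axle in tool [ -2.5  -1.6 140.9] rot deg [179.8 -18.6  -1.6] q [-0.76  0.46  1.92  0.41  0.55  0.51] open 35.96478632773095 F [-0.6  0.3 -0.2]
nearest digit centre at phi 5.5 deg; rib darkness 25 vs 141
nearest digit centre at phi 4.0 deg; rib darkness 30 vs 164
nearest digit centre at phi 11.0 deg; rib darkness 32 vs 142
```

Request:
jog_arm(motion=[[0,0,0,-2.5,-2.6,17,36],[0,0,0,0,0,23,36],[0,0,0,0,0,0,20],[0,0,0,0,0,0,10],[0,0,0,0,0,0,10]])

```text
t: 10.92
eef_pos: [489.9, -305.0, 172.9]
tcp_rot: [3.137, -0.324, -0.027]
ft_force: [3.7, -11.1, -13.5]
opening: 0.225
grip_force: 30.0
```

Request:
jog_arm(motion=[[0,-6,0,10.56,0,0.55,10],[0,-6,0,10.56,0,0.55,10],[0,-9.5,0,16.67,0,1.39,10],[0,-9.5,0,16.67,0,1.39,10],[0,-9.5,0,16.67,0,1.39,10],[0,-9.5,0,16.67,0,1.39,10],[0,-9.5,0,16.67,0,1.39,10],[0,-9.5,0,16.67,0,1.39,10],[0,-9.5,0,16.67,0,1.39,10],[0,0,0,0,0,0,10]])

```text
t: 12.18
eef_pos: [609.4, -308.4, 126.5]
tcp_rot: [3.13, 1.052, -0.037]
ft_force: [-3.5, -9.8, -1.6]
opening: 0.229
grip_force: 30.0
```

```bash
python3 -c "
from h import *
axle(1)"
```

```text
axle in tool [ -1.3   1.1 100.2] rot deg [179.3  60.3  -2.1] q [-0.46  1.06  1.08 -0.41  1.98  1.18] open 21.801049507962283 F [-3.5 -9.8 -1.6]
```

Request:
jog_arm(motion=[[0,0,0,0,0,0,36],[0,0,0,0,0,0,36],[0,0,0,-1,0,-18,36],[0.7,0,-0.6,0,0,-18,36],[0,9.5,0,-22.45,0,1.87,36],[0,9.5,0,-22.45,0,1.87,36],[0,9.5,0,-22.45,0,1.87,36],[0,9.5,0,-22.45,0,1.87,36],[0,9.5,0,-22.45,0,1.87,36],[0,9.5,0,-22.45,0,1.87,36]])

```text
t: 13.42
eef_pos: [528.5, -305.0, 215.4]
tcp_rot: [-3.13, 0.045, -0.033]
ft_force: [1.9, -1.0, 0.3]
opening: 0.376
grip_force: 0.0
```

Request:
jog_arm(motion=[[0,9.5,0,-22.45,0,1.87,36],[0,6,0,-14.2,0,0.75,36],[0,6,0,-14.2,0,0.75,36],[0,0,0,0,0,0,36]])

```text
t: 13.92
eef_pos: [477.7, -303.3, 207.4]
tcp_rot: [-3.127, -0.322, -0.039]
ft_force: [0.4, 0.6, -0.2]
opening: 0.38
grip_force: 0.0
```

```bash
python3 -c "
from h import *
axle(1)
c=cam('wrist');wheels(c,'wh4.png',AX,np.radians(-1.5))"
```

```text
axle in tool [  0.8   4.5 136.7] rot deg [-179.1  -18.5   -2.3] q [-0.76  0.46  1.93  0.43  0.56  0.5 ] open 36.14229349847435 F [ 0.4  0.6 -0.2]
nearest digit centre at phi 5.5 deg; rib darkness 25 vs 149
nearest digit centre at phi 11.0 deg; rib darkness 34 vs 156
nearest digit centre at phi 11.0 deg; rib darkness 34 vs 139
```

Request:
jog_arm(motion=[[-0.9,0,-0.8,0.8,3.4,0,36],[0,0,0,0,0,18,36],[0,0,0,0,0,18,36],[0,0,0,0,0,0,20],[0,0,0,0,0,0,10],[0,0,0,0,0,0,10]])

```text
t: 14.72
eef_pos: [490.9, -305.7, 171.7]
tcp_rot: [3.14, -0.32, -0.024]
ft_force: [7.5, 8.0, -11.8]
opening: 0.233
grip_force: 30.0
```

Request:
jog_arm(motion=[[0,-9.5,0,16.67,0,1.39,10],[0,-9.5,0,16.67,0,1.39,10],[0,-9.5,0,16.67,0,1.39,10],[0,-9.5,0,16.67,0,1.39,10],[0,-9.5,0,16.67,0,1.39,10],[0,-9.5,0,16.67,0,1.39,10],[0,-9.5,0,16.67,0,1.39,10],[0,0,0,0,0,0,10],[0,0,0,0,0,0,36],[0,0,0,0,0,0,36]])

```text
t: 15.98
eef_pos: [597.1, -308.6, 146.8]
tcp_rot: [-3.14, 0.807, -0.02]
ft_force: [0.3, -0.1, 0.3]
opening: 0.359
grip_force: 0.0
```

Request:
jog_arm(motion=[[0,0,0,0,0,-18,36],[0,0,0,0,0,-18,36],[0,9.5,0,-22.45,0,1.87,36],[0,9.5,0,-22.45,0,1.87,36],[0,9.5,0,-22.45,0,1.87,36],[0,9.5,0,-22.45,0,1.87,36],[0,9.5,0,-22.45,0,1.87,36],[0,9.5,0,-22.45,0,1.87,36],[0,9.5,0,-22.45,0,1.87,36],[0,0,0,0,0,0,36]])

```text
t: 17.23
eef_pos: [480.3, -305.3, 206.1]
tcp_rot: [-3.133, -0.329, -0.021]
ft_force: [-0.1, -0.5, -0.3]
opening: 0.375
grip_force: 0.0
```

```bash
python3 -c "
from h import *
axle(1)
c=cam('wrist');wheels(c,'wh5.png',AX,np.radians(-1.5))"
```

```text
axle in tool [ -2.2   2.4 134.6] rot deg [-179.5  -18.9   -1.2] q [-0.76  0.47  1.92  0.44  0.55  0.48] open 35.66212016436545 F [-0.1 -0.5 -0.3]
nearest digit centre at phi 3.0 deg; rib darkness 27 vs 140
nearest digit centre at phi 5.5 deg; rib darkness 30 vs 152
nearest digit centre at phi 11.0 deg; rib darkness 33 vs 136
```

View pics/wh5.png

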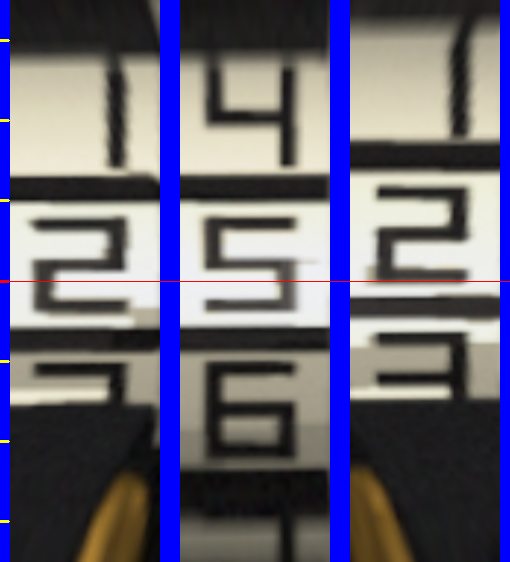

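The unrolled rims now read left 2 (+4°), mid 5 (+5°) and right 2 (+11°). Mid needs +67° more.

Request:
jog_arm(motion=[[-0.5,0,0.3,-2.2,1.3,0,36],[0,0,0,0,0,17,36],[0,0,0,0,0,17,36],[0,0,0,0,0,0,20],[0,0,0,0,0,0,10],[0,0,0,0,0,0,10]])

```text
t: 18.02
eef_pos: [490.9, -306.0, 171.9]
tcp_rot: [-3.138, -0.328, -0.025]
ft_force: [7.1, 3.3, -11.4]
opening: 0.231
grip_force: 30.0
```

Request:
jog_arm(motion=[[0,-9.5,0,16.67,0,1.39,10],[0,-9.5,0,16.67,0,1.39,10],[0,-9.5,0,16.67,0,1.39,10],[0,-9.5,0,16.67,0,1.39,10],[0,-9.5,0,16.67,0,1.39,10],[0,-9.5,0,16.67,0,1.39,10],[0,-9.5,0,16.67,0,1.39,10],[0,0,0,0,0,0,10],[0,0,0,0,0,0,36],[0,0,0,0,0,0,36]])

```text
t: 19.27
eef_pos: [597.0, -307.5, 147.2]
tcp_rot: [-3.13, 0.798, -0.011]
ft_force: [-0.3, 0.4, -0.5]
opening: 0.359
grip_force: 0.0
```

Request:
jog_arm(motion=[[0,0,0,0,0,-18,36],[0,0,0,0,0,-18,36],[0,9.5,0,-22.45,8,1.87,36],[0,9.5,0,-22.45,8,1.87,36],[0,9.5,0,-22.45,8,1.87,36],[0,9.5,0,-22.45,8,1.87,36],[0,9.5,0,-22.45,8,1.87,36],[0,9.5,0,-22.45,8,1.87,36],[0,7,0,-16.6,4,1.1,36],[0,0,0,0,0,0,36]])

```text
t: 20.52
eef_pos: [480.1, -358.0, 206.4]
tcp_rot: [-3.132, -0.318, -0.025]
ft_force: [0.1, -0.1, -0.4]
opening: 0.379
grip_force: 0.0
```

```bash
python3 -c "
from h import *
axle(2)
c=cam('wrist');wheels(c,'wh6.png',AX,np.radians(-1.5))"
```

```text
axle in tool [ -2.    1.5 134.5] rot deg [-179.5  -18.2   -1.4] q [-0.83  0.51  1.84  0.41  0.62  0.45] open 36.02854000791864 F [ 0.1 -0.1 -0.4]
nearest digit centre at phi 5.5 deg; rib darkness 25 vs 165
nearest digit centre at phi 0.0 deg; rib darkness 24 vs 138
nearest digit centre at phi 11.0 deg; rib darkness 32 vs 146
```

Request:
jog_arm(motion=[[-0.5,0,0,-2,0.4,0,36],[0,0,0,0,0,17,36],[0,0,0,0,0,17,36],[0,0,0,0,0,0,20],[0,0,0,0,0,0,10],[0,0,0,0,0,0,10]])

```text
t: 21.32
eef_pos: [490.4, -357.9, 172.3]
tcp_rot: [-3.14, -0.317, -0.023]
ft_force: [7.1, 2.2, -9.9]
opening: 0.232
grip_force: 30.0
```

Request:
jog_arm(motion=[[0,-9.7,0,16.85,0,1.43,10],[0,-9.7,0,16.85,0,1.43,10],[0,-9.7,0,16.85,0,1.43,10],[0,-9.7,0,16.85,0,1.43,10],[0,-9.7,0,16.85,0,1.43,10],[0,0,0,0,0,0,10],[0,0,0,0,0,0,36],[0,0,0,0,0,0,36],[0,0,0,0,0,-18,36],[0,0,0,0,0,-18,36]])

```text
t: 22.58
eef_pos: [588.6, -359.9, 197.1]
tcp_rot: [-3.137, 0.509, -0.018]
ft_force: [-0.1, 1.1, 1.0]
opening: 0.377
grip_force: 0.0
```

Request:
jog_arm(motion=[[0,9.7,0,-22.9,0,1.95,36],[0,9.7,0,-22.9,0,1.95,36],[0,9.7,0,-22.9,0,1.95,36],[0,9.7,0,-22.9,0,1.95,36],[0,9.7,0,-22.9,0,1.95,36],[0,0,0,0,0,0,36]])

```text
t: 23.32
eef_pos: [477.3, -357.3, 206.5]
tcp_rot: [-3.133, -0.326, -0.023]
ft_force: [0.8, -0.5, 0.4]
opening: 0.38
grip_force: 0.0
```

```bash
python3 -c "
from h import *
axle(2)
c=cam('wrist');wheels(c,'wh7.png',AX,np.radians(-1.5))"
```

```text
axle in tool [ -0.3   2.1 135.5] rot deg [-179.5  -18.7   -1.3] q [-0.83  0.5   1.85  0.43  0.61  0.43] open 36.16922164999436 F [ 0.8 -0.5  0.4]
nearest digit centre at phi 3.0 deg; rib darkness 27 vs 169
nearest digit centre at phi -1.5 deg; rib darkness 24 vs 142
nearest digit centre at phi -10.5 deg; rib darkness 34 vs 156
```

Request:
jog_arm(motion=[[-0.5,0,0,-0.3,1,0,36],[0,0,0,0,0,17,36],[0,0,0,0,0,18,36],[0,0,0,0,0,0,20],[0,0,0,0,0,0,10],[0,0,0,0,0,0,10]])

```text
t: 24.12
eef_pos: [490.3, -357.9, 172.2]
tcp_rot: [-3.141, -0.324, -0.021]
ft_force: [5.7, 1.8, -10.3]
opening: 0.231
grip_force: 30.0
```

Request:
jog_arm(motion=[[0,-9.1,0,15.8,0,1.25,10],[0,-9.1,0,15.8,0,1.25,10],[0,-9.1,0,15.8,0,1.25,10],[0,-9.1,0,15.8,0,1.25,10],[0,-9.1,0,15.8,0,1.25,10],[0,0,0,0,0,0,10],[0,0,0,0,0,0,36],[0,0,0,0,0,0,36],[0,0,0,0,0,-18,36],[0,0,0,0,0,-18,36]])

```text
t: 25.38
eef_pos: [582.4, -360.0, 200.9]
tcp_rot: [-3.14, 0.455, -0.019]
ft_force: [-0.2, 0.1, 0.0]
opening: 0.383
grip_force: 0.0
```

Request:
jog_arm(motion=[[0,9.1,0,-21,-16,1.7,36],[0,9.1,0,-21,-16,1.7,36],[0,9.1,0,-21,-20,1.7,36],[0,0,0,0,0,-30,36],[0,0,0,0,0,0,36]])

```text
t: 26.0
eef_pos: [521.5, -307.2, 246.3]
tcp_rot: [3.141, -0.025, -0.019]
ft_force: [-0.4, -0.0, -0.8]
opening: 0.379
grip_force: 0.0
```

```bash
python3 -c "
from h import *
axle(1)
c=cam('wrist');wheels(c,'wh8.png',AX,np.radians(-1.5))"
```

```text
axle in tool [-4.000e+00  1.000e-01  1.683e+02] rot deg [179.9  -1.4  -1.1] q [-0.65  0.51  1.67  0.02  0.94  0.93] open 36.01991609749379 F [-0.4 -0.  -0.8]
nearest digit centre at phi 4.5 deg; rib darkness 19 vs 96
nearest digit centre at phi -1.5 deg; rib darkness 20 vs 101
nearest digit centre at phi -1.5 deg; rib darkness 17 vs 103
```

View pics/wh8.png

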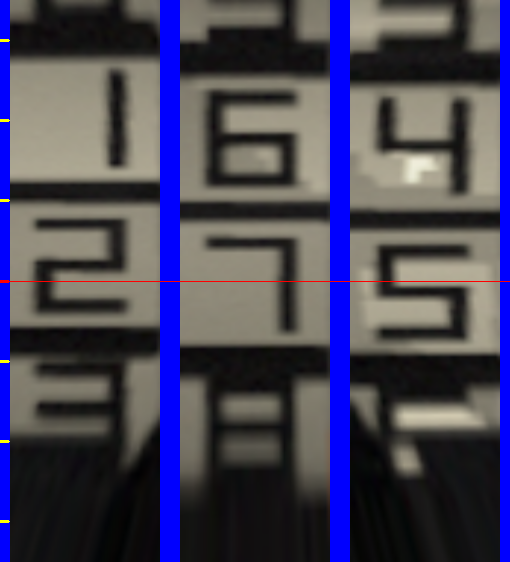

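The wheels read 2 (+4.5°), 7 and 5. I'll nudge the left one by −4.5° for margin.

Request:
jog_arm(motion=[[0,0,0.4,-4,-53,0,36],[0,0,0,0,0,34,36],[0,0,0,0,0,34,36],[0,0,0,0,0,0,20],[0,0,0,0,0,0,10],[0,0,0,0,0,0,10],[0,4.5,0,-7.85,0,0.3,10],[0,0,0,0,0,0,10],[0,0,0,0,0,0,36],[0,0,0,0,0,0,36]])

```text
t: 27.3
eef_pos: [512.3, -253.6, 176.0]
tcp_rot: [-3.14, -0.1, -0.026]
ft_force: [0.1, 0.3, 0.1]
opening: 0.358
grip_force: 0.0
```

Request:
jog_arm(motion=[[0,0,0,0,0,-20,36],[0,0,0,0,0,-25,36],[0,-6,0,12,0,-40,60],[0,0,0,0,0,-50,95],[0,0,0,0,0,0,95]])

```text
t: 27.92
eef_pos: [516.7, -254.0, 314.9]
tcp_rot: [3.14, -0.001, -0.025]
ft_force: [-0.1, 0.5, -0.6]
opening: 0.638
grip_force: 0.0
```

```bash
python3 -c "
from h import *
axle(0)
print(env.state()['eef_pos'])
c=cam('wrist');wheels(c,'wh9.png',AX,np.radians(-1.5));survey('wrist',c)
for n in ('scene','side'):survey(n)"
```

```text
axle in tool [  6.2   1.1 236.9] rot deg [179.9  -0.   -1.5] q [-0.57  0.4   1.65 -0.    1.09  1.03] open 60.67837975908445 F [-0.1  0.5 -0.6]
[ 516.67655784 -253.99322336  314.92129192]
nearest digit centre at phi -1.0 deg; rib darkness 22 vs 112
nearest digit centre at phi -1.5 deg; rib darkness 22 vs 105
nearest digit centre at phi -2.5 deg; rib darkness 30 vs 167
wrist copper [196.  64.] 3850 [ 654.4 -111.   110.3   50.7  -14.    33.5]
wrist steel [115. 233.] 421 [435.   37.4 104.2   5.3  -6.5  30.6]
wrist steel [148. 227.] 299 [445.3 -10.8  71.9   5.1  -6.6  30.9]
wrist steel [ 10. 239.] 212 [429.2 188.8 108.7   6.6 -13.1  33.1]
wrist steel [ 45. 237.] 256 [433.1 138.9  78.7   5.7 -13.8  32. ]
wrist tray [349.  17.] 1546 [ 713.2 -286.2  150.7   28.    86.3   20.9]
wrist tray [ 75. 101.] 15161 [618.   84.3 221.5 144.8 -87.8   6. ]
scene copper [401. 195.] 530 [396.7 255.4 115.3  50.4  10.   33.7]
scene copper [252. 232.] 634 [ 655.6 -108.4  110.9   52.5  -13.4   33.4]
scene steel [314. 179.] 66 [427.6  -5.4 107.9   5.2  -6.6  31.4]
scene steel [328. 185.] 60 [433.5  41.  105.5   
[... 549 characters left out ...]
ide copper [345. 277.] 111 [395.6 255.4 109.2  52.   10.5  32.7]
side steel [340. 205.] 117 [426.8  -5.9 101.7  10.8  -7.1  29.3]
side steel [337. 215.] 120 [431.6  40.1 109.6  10.   -7.1  29.3]
side steel [267. 237.] 178 [614.8 163.2 105.4  10.    0.8  32.5]
side steel [337. 241.] 124 [418.2 145.4 105.4   9.7 -12.9  30.3]
side steel [264. 249.] 195 [613.1 207.7 109.5  11.8   2.3  32.9]
side steel [331. 253.] 132 [426.8 191.5 106.7   9.7 -14.2  29.8]
side tray [279. 202.] 288 [ 6.237e+02 -1.910e+01  1.476e+02  4.220e+01 -3.000e-01  8.900e+00]
side tray [274. 220.] 278 [616.7  67.4 138.3  31.    2.1   9.1]
side tray [263. 260.] 449 [6.148e+02 2.248e+02 1.476e+02 3.450e+01 2.000e-01 8.600e+00]
```

Request:
jog_arm(motion=[[0,0,0,-8.4,-50.4,-12,95],[0,0,0,-8.4,-50.4,-12,95],[0,0,0,-8.4,-50.4,-12,95],[0,0,0,-8.4,-50.4,-12,95],[0,0,0,-8.4,-50.4,-12,95],[0,0,0,-8.4,-50.4,-12,95],[0,0,0,-8.4,-50.4,-12,95],[0,0,5.1,0,0,0,70],[0,0,0,0,0,0,70]])

```text
t: 29.2
eef_pos: [466.4, 100.6, 394.8]
tcp_rot: [-3.14, 0.007, -0.113]
ft_force: [0.2, -0.8, -0.5]
opening: 0.843
grip_force: 0.0
```

```bash
cat >> h.py <<'E'
def st():
    s=env.state();print("pos",s["eef_pos"].round(1),"rot",np.degrees(s["tcp_rot"]).round(1),"q",s["joints"].round(2),"open",round(s["opening"]*95.1,1),"grip",round(s["grip_force"],1),"F",s["ft_force"].round(1))
def trayfit(c):
    W=world(c);H=hsv(c);x,y,z=W[...,0],W[...,1],W[...,2]
    Y=(H[...,0]>22)&(H[...,0]<33)&(H[...,1]>150)&(z>5)&(z<16)&(x>500)&(x<720)&(y>-80)&(y<300)
    for ce,a,P in blobs(Y,W,150): print("rib",ce,a,rect(P))
E
python3 -c "
from h import *
st()
c=cam('wrist');survey('wrist',c);trayfit(c);save(c,'w2.png')
trayfit(cam('scene'))"
```

```text
pos [466.4 100.6 394.8] rot [-179.9    0.4   -6.5] q [0.07 0.18 1.75 0.   1.22 1.76] open 80.2 grip 0.0 F [ 0.2 -0.8 -0.5]
wrist copper [450.  28.] 2009 [ 637.6 -106.9   76.4   51.1  -14.2   33.8]
wrist copper [230. 208.] 1373 [402.4 253.5  97.1  50.9  10.2  33.6]
wrist steel [266.  68.] 310 [613.3 160.2 109.9   3.5   1.5  38.8]
wrist steel [235.  73.] 382 [612.  207.  108.8   3.5   1.6  36.9]
wrist steel [358. 178.] 184 [432.9  37.9 106.9   3.5  -6.5  33.1]
wrist steel [386. 179.] 211 [426.4  -8.3 109.2   3.2  -6.5  32.7]
wrist steel [268. 191.] 177 [428.7 188.3 108.1   3.3 -13.4  33.3]
wrist steel [296. 194.] 131 [417.9 142.6 107.9   3.1 -13.3  33.8]
wrist tray [315.  61.] 13657 [617.9 107.1 267.5 144.5 -87.8   6.7]
rib [380.  51.] 1255 [620.  -12.4 129.6  20.3   2.3   9.7]
rib [327.  60.] 1052 [617.6  68.8 131.1  17.8   2.5   9.7]
rib [278.  68.] 1030 [614.4 144.5 130.5  17.6   2.3   9.6]
rib [227.  77.] 1051 [611.  227.  130.2  21.7   3.    9.5]
rib [290. 236.] 279 [ 6.195e+02 -1.090e+01  1.295e+02  2.440e+01  4.000e-01  9.100e+00]
rib [317. 244.] 247 [618.3  70.5 128.4  17.6   2.7   9.5]
rib [343. 251.] 252 [615.3 146.1 132.2  17.4   2.8   9.7]
rib [372. 259.] 320 [611.6 228.4 130.8  20.9   2.2   9.2]
```

View pics/w2.png

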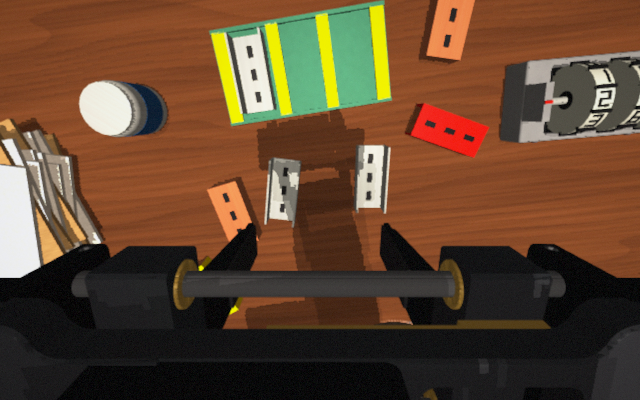

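Request:
jog_arm(motion=[[0,0.4,0,-13.5,44.7,0,70],[0,0,0,-13.5,44.7,0,70],[0,0,0,0,0,60,70],[0,0,0,0,0,60,70],[0,0,0,0,0,60,70],[0,0,0,0,0,50,70],[0,0,0,0,0,0,70],[0,0,0,0,0,0,70]])

```text
t: 30.3
eef_pos: [430.5, 14.5, 166.9]
tcp_rot: [-3.14, -0.002, -0.115]
ft_force: [0.1, 1.0, 1.1]
opening: 0.737
grip_force: 0.0
```

```bash
cat >> h.py <<'E'
def to(x,y,z,yaw):
    from scipy.spatial.transform import Rotation as Ro
    s=env.state();R=Ro.from_euler("xyz",s["tcp_rot"]).as_matrix();p=s["eef_pos"]
    D=Ro.from_euler("xyz",[np.pi,0,np.radians(yaw)]).as_matrix()
    print("turn deg",np.degrees(Ro.from_matrix(R.T@D).as_rotvec()).round(1),"shift (current axes)",(R.T@(np.r_[x,y,z]-p)).round(1),"(final axes)",(D.T@(np.r_[x,y,z]-p)).round(1))
E
python3 -c "
from h import *
st();to(429.6,14.8,86,-6.5)"
```

```text
pos [430.5  14.5 166.9] rot [-1.799e+02 -1.000e-01 -6.600e+00] q [-0.12  0.42  2.15  0.    0.56  1.56] open 70.1 grip 0.0 F [0.1 1.  1.1]
turn deg [-0.1 -0.1 -0.1] shift (current axes) [-1.1 -0.1 80.9] (final axes) [-0.9 -0.2 80.9]
```

Request:
jog_arm(motion=[[0,0,0,-1,0,40,70],[0,0,0,0,0,40,70],[0,0,0,0,0,0,40],[0,0,0,0,0,0,30],[0,0,0,0,0,0,30],[0,0,0,0,0,0,30]])

```text
t: 31.05
eef_pos: [429.9, 15.0, 87.7]
tcp_rot: [-3.14, -0.005, -0.115]
ft_force: [0.1, -0.6, 10.1]
opening: 0.527
grip_force: 30.0
```

Request:
jog_arm(motion=[[0,0,0,0,0,-20,30],[0,0,0,0,0,-40,30],[0,0,0,0,0,-30,30],[0,0,0,0,0,0,30]])

```text
t: 31.55
eef_pos: [429.5, 14.9, 178.5]
tcp_rot: [-3.14, -0.007, -0.115]
ft_force: [0.3, 0.5, -3.0]
opening: 0.525
grip_force: 30.0
```

```bash
python3 -c "
from h import *
st();to(619.2,30.9,176,2.4)"
```

```text
pos [429.5  14.9 178.5] rot [-179.9   -0.4   -6.6] q [-0.12  0.4   2.15  0.    0.59  1.56] open 50.0 grip 30.0 F [ 0.3  0.5 -3. ]
turn deg [-0.1 -0.4 -9. ] shift (current axes) [186.6 -37.6   3.9] (final axes) [190.2  -8.    2.5]
```

Request:
jog_arm(motion=[[0,0,-9,0,0,0,30],[0,-0.4,0,47.5,-2,0,30],[0,0,0,47.5,-2,0,30],[0,0,0,47.5,-2,0,30],[0,0,0,47.5,-2,2,30],[0,0,0,0,0,0,30],[0,0,0,0,0,0,30]])

```text
t: 32.42
eef_pos: [617.4, 31.0, 172.1]
tcp_rot: [-3.14, 0.007, 0.042]
ft_force: [-0.4, 0.3, -0.1]
opening: 0.524
grip_force: 30.0
```

```bash
python3 -c "
from h import *
st();to(619.2,30.9,95,2.4)
W=survey('wrist')"
```

```text
pos [617.4  31.  172.1] rot [-179.9    0.4    2.4] q [-0.06  0.62  1.69  0.    0.84  1.47] open 49.9 grip 30.0 F [-0.4  0.3 -0.1]
turn deg [-0.1  0.4  0. ] shift (current axes) [ 2.3  0.3 77.1] (final axes) [ 1.7  0.2 77.1]
wrist copper [464. 161.] 300 [660.9 -86.4 109.4   1.8 -13.9  32.4]
wrist copper [538. 142.] 57 [ 679.9 -142.2   46.     2.7  -13.6   33.8]
wrist copper [510. 132.] 73 [ 687.1 -117.6   17.1   11.8   -1.6   34.1]
wrist copper [492. 172.] 69 [ 655.  -110.2   17.5   11.2  -17.6   34.2]
wrist copper [506. 207.] 65 [ 624.4 -128.6   59.8    2.8  -14.1   33.7]
wrist copper [475. 208.] 59 [ 623.  -102.7   17.6   10.7  -11.9   34.2]
wrist steel [111. 199.] 2326 [612.8 207.5 110.    5.7   1.2  33.4]
wrist steel [165. 193.] 1619 [621.1 160.6  95.9   4.6   1.4  34. ]
wrist tray [624.  81.] 1932 [ 734.1 -221.1   64.9   25.4    7.4   13.4]
wrist tray [240. 168.] 17449 [615.2 110.  271.3 143.4 -87.5   6.4]
wrist tray [145. 257.] 374 [551.  202.7  41.8  15.  -87.9   6.5]
```

Now lower, release and lift.

Request:
jog_arm(motion=[[0,0.4,0,2,0.3,30,30],[0,0,0,0,0,30,30],[0,0,0,0,0,13,30],[0,0,0,0,0,4,30],[0,0,0,0,0,0,30]])

```text
t: 33.1
eef_pos: [620.4, 30.8, 96.7]
tcp_rot: [-3.14, -0.002, 0.042]
ft_force: [-0.1, -0.1, -1.3]
opening: 0.523
grip_force: 30.0
```

```bash
python3 -c "
from h import *
st();to(619.2,30.9,93.7,2.4)"
```

```text
pos [620.4  30.8  96.7] rot [-1.799e+02 -1.000e-01  2.400e+00] q [-0.06  0.73  1.73  0.    0.69  1.47] open 49.8 grip 30.0 F [-0.1 -0.1 -1.3]
turn deg [-0.1 -0.1  0. ] shift (current axes) [-1.2 -0.2  3. ] (final axes) [-1.2 -0.2  3. ]
```

Request:
jog_arm(motion=[[0,0,0,-1,0,2.7,30],[0,0,0,0,0,0,60],[0,0,0,0,0,0,60],[0,0,0,0,0,-40,60],[0,0,0,0,0,-50,60],[0,0,0,-36,-26,-40,70],[0,0,0,-36,-26,-35,70],[0,0,0,-36,-26,-35,70],[0,0,7.9,-36,-26,0,70],[0,0,7.9,0,0,0,70]])

```text
t: 34.35
eef_pos: [468.6, 129.6, 294.4]
tcp_rot: [-3.139, -0.002, -0.236]
ft_force: [-0.2, -0.1, 0.6]
opening: 0.74
grip_force: 0.0
```

```bash
python3 -c "
from h import *
st()
c=cam('wrist');survey('wrist',c);trayfit(c);to(423.3,165.5,176,-13.4)"
```

```text
pos [468.6 129.6 294.4] rot [-1.799e+02 -1.000e-01 -1.350e+01] q [0.13 0.29 1.89 0.   0.96 1.94] open 70.3 grip 0.0 F [-0.2 -0.1  0.6]
wrist copper [492.   9.] 834 [609.1 -99.3  51.7  17.4  76.5  33.8]
wrist copper [229. 230.] 1055 [425.  258.   51.5  51.   10.3  33.6]
wrist copper [266. 265.] 115 [368.8 230.3  23.9  16.2   9.6  33.6]
wrist steel [354.  44.] 493 [610.2  53.1  96.4   3.5   2.3  38.5]
wrist steel [396.  37.] 539 [605.8   6.4  81.9   3.1   2.3  34.9]
wrist steel [261.  62.] 492 [613.7 160.6 110.    3.5   1.5  38.9]
wrist steel [223.  73.] 659 [612.7 207.4 109.7   3.8   1.4  36.4]
wrist steel [282. 215.] 272 [429.1 188.6 107.7   3.2 -13.3  33.2]
wrist steel [317. 218.] 170 [418.  143.  108.5   2.7 -13.5  33.6]
wrist tray [302.  60.] 14741 [618.  108.4 266.7 144.5 -87.8   8. ]
rib [339.  49.] 1561 [610.7  68.6 117.2  18.1   2.1   9.6]
rib [409.  41.] 1303 [602.2 -14.5  93.8  22.4   1.2   9.8]
rib [277.  61.] 1658 [614.5 144.6 128.8  18.2   2.5   9.5]
rib [214.  81.] 1632 [611.2 227.4 130.5  22.    3.5   9.4]
turn deg [-0.1 -0.1 -0.5] shift (current axes) [-54.1 -23.9 118.1] (final axes) [-53.6 -24.7 118.2]
```

Request:
jog_arm(motion=[[0,0,0,-27,-12,30,66],[0,0,0,-27,-12,30,66],[0,0,0,0,0,50,66],[0,0,0,0,0,0,66],[0,0,0,0,0,0,66]])

```text
t: 35.02
eef_pos: [424.8, 164.3, 184.4]
tcp_rot: [-3.139, -0.002, -0.233]
ft_force: [0.8, 0.2, 0.5]
opening: 0.693
grip_force: 0.0
```

```bash
python3 -c "
from h import *
st();to(423.5,165.8,87,-13.4)"
```

```text
pos [424.8 164.3 184.4] rot [-1.799e+02 -1.000e-01 -1.340e+01] q [0.22 0.42 2.08 0.   0.64 2.03] open 65.9 grip 0.0 F [0.8 0.2 0.5]
turn deg [-0.1 -0.1  0. ] shift (current axes) [-1.8 -0.9 97.4] (final axes) [-1.6 -1.2 97.4]
```

Request:
jog_arm(motion=[[0,0,0,-1.7,-1.1,40,66],[0,0,0,0,0,40,66],[0,0,0,0,0,17,66],[0,0,0,0,0,0,40],[0,0,0,0,0,0,30],[0,0,0,0,0,0,30],[0,0,0,0,0,0,30]])

```text
t: 35.9
eef_pos: [423.5, 166.1, 87.7]
tcp_rot: [-3.139, -0.004, -0.234]
ft_force: [0.2, -1.3, 8.6]
opening: 0.521
grip_force: 30.0
```

Request:
jog_arm(motion=[[0,0,0,0,0,-20,30],[0,0,0,0,0,-40,30],[0,0,0,0,0,-30,30],[0,0,0,0,0,0,30]])

```text
t: 36.4
eef_pos: [423.1, 166.0, 178.5]
tcp_rot: [-3.138, -0.006, -0.234]
ft_force: [-0.4, -0.1, -2.1]
opening: 0.524
grip_force: 30.0
```

```bash
python3 -c "
from h import *
st();to(616,106.8,176,2.4)"
```

```text
pos [423.1 166.  178.5] rot [-179.8   -0.3  -13.4] q [0.23 0.43 2.09 0.   0.62 2.03] open 49.8 grip 30.0 F [-0.4 -0.1 -2.1]
turn deg [ -0.2  -0.4 -15.8] shift (current axes) [201.3  13.    3.6] (final axes) [190.2  67.2   2.5]
```

Request:
jog_arm(motion=[[0,0,-7.9,0,0,0,30],[0,0,-7.9,0,0,0,30],[0,-0.4,0,47.5,16.8,0,30],[0,0,0,47.5,16.8,0,30],[0,0,0,47.5,16.8,0,30],[0,0,0,47.5,16.8,2,30],[0,0,0,0,0,0,30],[0,0,0,0,0,0,30]])

```text
t: 37.4
eef_pos: [614.3, 106.7, 172.2]
tcp_rot: [-3.14, 0.008, 0.042]
ft_force: [0.1, -0.6, -0.9]
opening: 0.526
grip_force: 30.0
```

```bash
python3 -c "
from h import *
st();to(616,106.8,93.7,2.4)"
```

```text
pos [614.3 106.7 172.2] rot [-179.9    0.4    2.4] q [0.07 0.63 1.67 0.   0.85 1.59] open 50.0 grip 30.0 F [ 0.1 -0.6 -0.9]
turn deg [-0.1  0.4  0. ] shift (current axes) [ 2.4  0.  78.5] (final axes) [ 1.7 -0.1 78.5]
```

Request:
jog_arm(motion=[[0,0.4,0,2,0,30,30],[0,0,0,0,0,30,30],[0,0,0,0,0,14,30],[0,0,0,0,0,4.5,30],[0,0,0,0,0,0,30],[0,0,0,0,0,0,60],[0,0,0,0,0,0,60],[0,0,0,0,0,-40,60],[0,0,0,0,0,-50,60]])

```text
t: 38.52
eef_pos: [616.7, 106.7, 185.6]
tcp_rot: [-3.14, -0.0, 0.042]
ft_force: [-0.4, 0.1, 0.3]
opening: 0.634
grip_force: 0.0
```

Request:
jog_arm(motion=[[0,0,0,-36,-20,-40,70],[0,0,0,-36,-20,-35,70],[0,0,0,-36,-20,-35,70],[0,0,-7.9,-36,-20,0,70],[0,0,0,-20,-20,0,70],[0,0,0,0,0,0,70]])

```text
t: 39.28
eef_pos: [445.2, 197.2, 295.7]
tcp_rot: [-3.14, -0.003, 0.182]
ft_force: [0.2, 0.0, 0.2]
opening: 0.735
grip_force: 0.0
```

```bash
python3 -c "
from h import *
st()
c=cam('wrist');survey('wrist',c);trayfit(c);save(c,'w3.png')
survey('scene')"
```

```text
pos [445.2 197.2 295.7] rot [-179.9   -0.2   10.4] q [0.28 0.29 1.88 0.   0.96 1.67] open 69.9 grip 0.0 F [0.2 0.  0.2]
wrist copper [612.  56.] 3485 [ 650.4 -109.8  101.9   53.2  -13.8   34. ]
wrist copper [271. 203.] 2595 [396.4 252.7 110.2  50.1  10.3  33.7]
wrist steel [335.  43.] 251 [600.3 207.1  85.5   3.    1.6  39.6]
wrist steel [376.  46.] 433 [607.  160.6  96.2   3.3   1.9  38.6]
wrist steel [404.  47.] 620 [611.2 129.4 102.5   3.8   2.6  37.8]
wrist steel [444.  50.] 762 [616.7  83.1 107.7   3.5   2.4  33.8]
wrist steel [470.  53.] 1013 [617.3  53.5 110.1   4.4   2.6  34.8]
wrist steel [509.  58.] 1092 [619.6   7.1 109.1   4.3   2.5  33.3]
wrist tray [405.  61.] 8602 [617.4 105.8 268.2 145.2 -87.1   9.3]
wrist tray [441.   1.] 45 [674.8  94.2  25.1   3.1 -79.8   5.6]
rib [319.  46.] 1530 [599.1 225.4 105.3  20.1   2.3   9.6]
rib [385.  51.] 1566 [607.7 144.6 117.   17.9   2.2   9.6]
rib [450.  58.] 963 [ 6.161e+02  6.620e+01  1.283e+02  1.740e+01 -6.000e-01  9.800e+00]
rib [515.  69.] 949 [620.6 -16.3 131.2  21.4  -1.7   9.9]
scene copper [405. 189.] 217 [379.8 260.1  79.9  36.1  13.7  33.4]
scene copper [400. 208.] 44 [445.2 263.6  46.5  10.7 -75.9  33.5]
scene copper [252. 232.] 622 [ 654.7 -107.8  110.8   52.3  -13.8   33.3]
scene steel [296. 234.] 67 [621.1   9.7 109.1   2.7   2.5  35.9]
scene steel [312. 238.] 79 [618.6  56.  108.4   4.1   2.4  36.9]
scene steel [339. 245.] 67 [615.4 132.1 111.3   3.5   2.4  37.8]
scene steel [349. 248.] 58 [615.5 163.1 108.9   3.5   1.6  38.3]
scene steel [366. 254.] 50 [614.3 210.1 108.    2.9   1.5  38.6]
scene tray [331. 251.] 1867 [613.8 107.3 268.4 148.1 -87.7   8.6]
scene tray [170. 235.] 142 [ 730.1 -322.1   66.    55.8   85.8   20.2]
scene tray [362. 234.] 42 [545.3 183.1  38.2  17.   87.2   6.1]
scene tray [204. 247.] 99 [ 736.2 -223.1   55.6   23.7   -4.5   19.6]
```

View pics/w3.png

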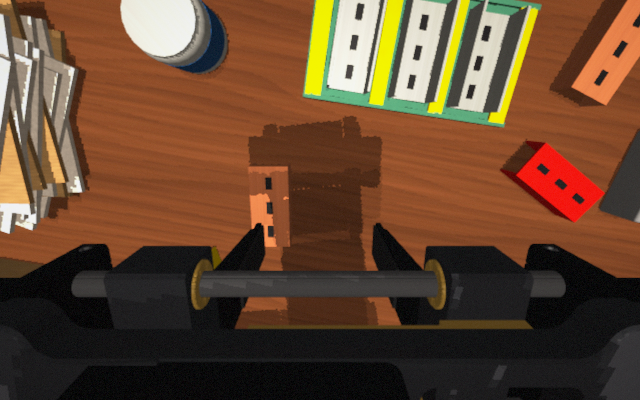

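All three steel channels sit in their lanes. Copper d1 is at pixel (271,203), world (396,253), so I'll grasp it now.

Request:
jog_arm(motion=[[0,0,0,-19,-31.7,20,66],[0,0,0,-19,-31.7,20,66],[0,0,0,0,0,35,66],[0,0,0,0,0,35,66],[0,0,0,0,0,0,66],[0,0,0,0,0,0,66]])

```text
t: 40.12
eef_pos: [398.7, 252.2, 185.6]
tcp_rot: [-3.14, -0.003, 0.179]
ft_force: [-0.2, 0.2, 0.6]
opening: 0.695
grip_force: 0.0
```

```bash
python3 -c "
from h import *
st();to(396.4,252.7,87,10.3)"
```

```text
pos [398.7 252.2 185.6] rot [-179.9   -0.2   10.3] q [0.42 0.43 2.04 0.   0.66 1.81] open 66.1 grip 0.0 F [-0.2  0.2  0.6]
turn deg [-0.1 -0.2 -0. ] shift (current axes) [-2.4 -0.8 98.6] (final axes) [-2.2 -0.9 98.6]
```

Request:
jog_arm(motion=[[0,0,0,-2.2,-0.8,40,66],[0,0,0,0,0,40,66],[0,0,0,0,0,18,66],[0,0,0,0,0,0,40],[0,0,0,0,0,0,30],[0,0,0,0,0,0,30],[0,0,0,0,0,0,30]])

```text
t: 41.0
eef_pos: [396.2, 253.0, 88.2]
tcp_rot: [-3.14, -0.005, 0.18]
ft_force: [0.5, -1.2, 8.8]
opening: 0.523
grip_force: 30.0
```

Request:
jog_arm(motion=[[0,0,0,0,0,-20,30],[0,0,0,0,0,-40,30],[0,0,0,0,0,-30,30],[0,0,0,0,0,0,30]])

```text
t: 41.5
eef_pos: [396.0, 253.0, 179.0]
tcp_rot: [-3.139, -0.006, 0.18]
ft_force: [-0.9, 0.2, -2.2]
opening: 0.523
grip_force: 30.0
```

```bash
python3 -c "
from h import *
st();to(614.5,146,176,2.2)"
```

```text
pos [396. 253. 179.] rot [-179.9   -0.4   10.3] q [0.43 0.44 2.05 0.   0.64 1.82] open 49.7 grip 30.0 F [-0.9  0.2 -2.2]
turn deg [-0.2 -0.4  8.1] shift (current axes) [195.8 144.4   3.9] (final axes) [214.3 115.3   3. ]
```

Request:
jog_arm(motion=[[0,0,8.1,0,0,0,30],[0,-0.4,0,42.9,23,0,30],[0,0,0,42.9,23,0,30],[0,0,0,42.9,23,0,30],[0,0,0,42.9,23,0,30],[0,0,0,42.9,23,0,30],[0,0,0,0,0,0,30],[0,0,0,0,0,0,30]])

```text
t: 42.5
eef_pos: [613.4, 146.0, 174.5]
tcp_rot: [-3.14, 0.008, 0.038]
ft_force: [-0.1, 0.1, -0.4]
opening: 0.518
grip_force: 30.0
```

```bash
python3 -c "
from h import *
st();to(614.5,146,97.2,2.2)"
```

```text
pos [613.4 146.  174.5] rot [-179.9    0.4    2.2] q [0.13 0.63 1.65 0.   0.86 1.66] open 49.3 grip 30.0 F [-0.1  0.1 -0.4]
turn deg [-0.1  0.4 -0. ] shift (current axes) [ 1.7  0.2 77.3] (final axes) [ 1.1  0.1 77.3]
```

Request:
jog_arm(motion=[[0,0.4,0,1.2,0,30,30],[0,0,0,0,0,25,30],[0,0,0,0,0,16,30],[0,0,0,0,0,5,30],[0,0,0,0,0,0,30]])

```text
t: 43.12
eef_pos: [615.3, 146.4, 100.1]
tcp_rot: [-3.14, -0.002, 0.039]
ft_force: [-0.3, 0.3, -0.9]
opening: 0.519
grip_force: 30.0
```

```bash
python3 -c "
from h import *
st();to(614.5,146,97.2,2.2)"
```

```text
pos [615.3 146.4 100.1] rot [-1.799e+02 -1.000e-01  2.200e+00] q [0.13 0.73 1.7  0.   0.71 1.66] open 49.4 grip 30.0 F [-0.3  0.3 -0.9]
turn deg [-0.1 -0.1  0. ] shift (current axes) [-0.8  0.4  2.9] (final axes) [-0.8  0.4  2.9]
```

Request:
jog_arm(motion=[[0,0,0,0,0,2.5,30],[0,0,0,0,0,0,58],[0,0,0,0,0,0,58],[0,0,0,0,0,-40,58],[0,0,0,0,0,-50,58],[0,0,0,-1,50,-20,66],[0,0,0,-1,50,-20,66],[0,0,0,-1,50,-20,66],[0,0,8,-1,50,-20,66],[0,0,8,-1,50,-20,66]])

```text
t: 44.38
eef_pos: [612.6, -105.4, 287.9]
tcp_rot: [-3.14, -0.002, -0.245]
ft_force: [-0.1, -0.3, 0.3]
opening: 0.697
grip_force: 0.0
```

```bash
python3 -c "
from h import *
st()
c=cam('wrist');survey('wrist',c);survey('scene');survey('side')"
```

```text
pos [ 612.6 -105.4  287.9] rot [-1.799e+02 -1.000e-01 -1.410e+01] q [-0.28  0.49  1.57  0.    1.08  1.54] open 66.3 grip 0.0 F [-0.1 -0.3  0.3]
wrist copper [314. 160.] 2344 [ 637.7 -106.7   76.4   49.9  -13.6   33.7]
wrist copper [138. 227.] 196 [611.5 128.  111.7  38.7 -23.7  42.2]
wrist copper [114. 203.] 55 [648.5 147.4  18.1  12.1   3.   42.3]
wrist copper [125. 227.] 54 [615.7 145.4  18.6  12.    2.2  42.4]
wrist steel [313. 119.] 52 [ 687.  -118.3   13.6    4.7  -14.4   34.1]
wrist steel [231. 195.] 639 [619.    6.2 110.    4.6   2.5  35. ]
wrist steel [196. 204.] 758 [617.9  53.  108.    4.6   2.3  34.1]
wrist steel [175. 208.] 810 [617.5  82.1 108.1   4.9   2.3  33.4]
wrist steel [ 81. 221.] 698 [632.6 207.4  69.1   5.8   1.6  32.1]
wrist tray [488.  36.] 861 [ 729.1 -333.5   64.8   57.4   -2.1   21.3]
wrist tray [390.  53.] 777 [ 736.9 -226.5   64.6   23.9   -3.6   20.9]
wrist tray [441.  71.] 82 [ 702.  -275.1   52.     2.8   86.6   20.8]
wrist tray [197. 180.] 4321 [617.6 111.8 273.4 139.2 -88.    9. ]
wrist tray [230. 239.] 223 [555.7  38.7  46.1  13.   88.3   6.8]
scene
[... 364 characters left out ...]
210.1 108.5   3.    1.5  38.8]
scene tray [329. 252.] 1534 [613.2 106.7 268.7 149.7 -87.9   8.5]
scene tray [170. 235.] 155 [ 729.1 -327.2   73.6   57.6   84.1   20.1]
scene tray [204. 247.] 114 [ 736.6 -224.8   58.6   27.2   -6.2   19.8]
side copper [278. 177.] 263 [ 652.6 -109.   108.9   55.8  -13.2   33.5]
side copper [266. 238.] 106 [615.1 170.5  97.3   8.9   3.5  37.1]
side steel [278. 201.] 157 [619.4   7.9 103.5  11.3   2.   33.2]
side steel [275. 211.] 177 [616.7  54.7 110.    9.1   3.4  32. ]
side steel [273. 218.] 169 [615.7  82.8 108.5  13.    3.4  33.2]
side steel [264. 249.] 191 [612.1 208.4 109.1   9.3   2.1  33. ]
side tray [263. 260.] 447 [615.1 224.8 146.2  34.5   0.8   8.7]
```

Request:
jog_arm(motion=[[0,0,0,42,-5,0,66],[0,0,0,0,0,50,66],[0,0,0,0,0,50,66],[0,0,0,0,0,0,66],[0,0,0,0,0,0,66]])

```text
t: 45.15
eef_pos: [655.6, -108.3, 188.7]
tcp_rot: [-3.14, -0.003, -0.24]
ft_force: [-0.2, -0.4, 0.3]
opening: 0.693
grip_force: 0.0
```

```bash
python3 -c "
from h import *
st();to(654.5,-110.8,87,-13.8)"
```

```text
pos [ 655.6 -108.3  188.7] rot [-179.9   -0.2  -13.7] q [-0.26  0.65  1.56  0.    0.93  1.55] open 65.9 grip 0.0 F [-0.2 -0.4  0.3]
turn deg [-0.1 -0.2  0.1] shift (current axes) [ -0.8   2.9 101.7] (final axes) [ -0.5   2.7 101.7]
```

Request:
jog_arm(motion=[[0,0,0,-0.6,2.7,40,66],[0,0,0,0,0,40,66],[0,0,0,0,0,21,66],[0,0,0,0,0,0,40],[0,0,0,0,0,0,30],[0,0,0,0,0,0,30],[0,0,0,0,0,0,30]])

```text
t: 46.02
eef_pos: [654.6, -111.2, 87.9]
tcp_rot: [-3.14, -0.004, -0.241]
ft_force: [0.9, 1.2, 6.9]
opening: 0.522
grip_force: 30.0
```

Request:
jog_arm(motion=[[0,0,0,0,0,-20,30],[0,0,0,0,0,-40,30],[0,0,0,0,0,-30,30],[0,0,0,0,0,0,30]])

```text
t: 46.52
eef_pos: [654.3, -111.4, 179.4]
tcp_rot: [-3.14, -0.006, -0.241]
ft_force: [-0.2, 0.0, -2.6]
opening: 0.522
grip_force: 30.0
```

```bash
python3 -c "
from h import *
st();to(617.5,67.3,176,2.4)"
```

```text
pos [ 654.3 -111.4  179.4] rot [-179.9   -0.4  -13.8] q [-0.27  0.66  1.57  0.    0.91  1.54] open 49.6 grip 30.0 F [-0.2  0.  -2.6]
turn deg [ -0.   -0.4 -16.2] shift (current axes) [ -78.4 -164.8    3.1] (final axes) [ -29.3 -180.1    3.4]
```

Request:
jog_arm(motion=[[0,0,-8.1,0,0,0,30],[0,0,-8.1,0,0,0,30],[0,-0.4,0,-7.3,-45,0,30],[0,0,0,-7.3,-45,0,30],[0,0,0,-7.3,-45,0,30],[0,0,0,-7.3,-45,0,30],[0,0,0,0,0,0,30],[0,0,0,0,0,0,30]])

```text
t: 47.52
eef_pos: [616.8, 67.2, 175.8]
tcp_rot: [-3.14, 0.006, 0.042]
ft_force: [0.3, -0.5, -2.5]
opening: 0.526
grip_force: 30.0
```

```bash
python3 -c "
from h import *
st();to(617.5,67.3,97,2.4)"
```

```text
pos [616.8  67.2 175.8] rot [-179.9    0.4    2.4] q [0.   0.62 1.68 0.   0.85 1.53] open 50.1 grip 30.0 F [ 0.3 -0.5 -2.5]
turn deg [-0.1  0.4  0. ] shift (current axes) [ 1.2  0.  78.8] (final axes) [ 0.7 -0.1 78.8]
```

Request:
jog_arm(motion=[[0,0.4,0,0.8,0,30,30],[0,0,0,0,0,25,30],[0,0,0,0,0,17,30],[0,0,0,0,0,5,30],[0,0,0,0,0,0,30]])

```text
t: 48.15
eef_pos: [617.8, 67.3, 99.4]
tcp_rot: [-3.14, -0.002, 0.042]
ft_force: [-0.1, -0.3, -2.7]
opening: 0.525
grip_force: 30.0
```

```bash
python3 -c "
from h import *
st();to(617.5,67.3,97,2.4)"
```

```text
pos [617.8  67.3  99.4] rot [-1.799e+02 -1.000e-01  2.400e+00] q [0.   0.72 1.73 0.   0.69 1.53] open 49.9 grip 30.0 F [-0.1 -0.3 -2.7]
turn deg [-0.1 -0.1 -0. ] shift (current axes) [-0.3 -0.1  2.4] (final axes) [-0.3 -0.1  2.4]
```

Lower, release, lift, then back off towards the robot and view.

Request:
jog_arm(motion=[[0,0,0,0,0,2.2,30],[0,0,0,0,0,0,58],[0,0,0,0,0,0,58],[0,0,0,0,0,-40,58],[0,0,0,0,0,-50,58],[0,0,0,-20,20,-50,58],[0,0,0,-20,20,-50,58],[0,0,0,-20,20,-50,58],[0,0,0,0,0,0,58]])

```text
t: 49.28
eef_pos: [559.6, 3.8, 341.2]
tcp_rot: [-3.141, -0.009, 0.041]
ft_force: [0.3, 0.1, -0.3]
opening: 0.611
grip_force: 0.0
```

```bash
python3 -c "
from h import *
st()
c=cam('wrist');survey('wrist',c);trayfit(c);save(c,'w4.png');survey('scene');survey('side')
wheels(c,'wh10.png',AX,np.radians(-1.5))"
```

```text
pos [559.6   3.8 341.2] rot [-180.    -0.5    2.3] q [-0.11  0.35  1.66  0.    1.13  1.42] open 58.1 grip 0.0 F [ 0.3  0.1 -0.3]
wrist copper [275. 148.] 1518 [598.6  65.2  71.3  49.6   2.9  42.6]
wrist steel [172. 128.] 696 [612.6 207.  109.1   4.8   1.6  33.9]
wrist steel [318. 130.] 165 [619.1   6.3 108.4   1.4   2.3  39.8]
wrist steel [211. 104.] 52 [648.5 147.1  12.9   5.9  -3.1  43. ]
wrist steel [271. 105.] 55 [ 6.505e+02  6.850e+01  1.270e+01  5.500e+00 -4.000e-01  4.290e+01]
wrist steel [213. 129.] 45 [616.  145.5  12.    5.9   5.8  42.9]
wrist steel [216. 155.] 44 [582.7 144.   12.7   5.8  -3.1  43. ]
wrist tray [513.  60.] 1287 [ 733.4 -286.3  144.8   67.4   85.9   20.7]
wrist tray [585.  47.] 116 [ 745.4 -344.7   44.9   20.8  -25.6   21.4]
wrist tray [262. 124.] 4884 [616.8 109.2 269.1 140.8 -87.7   9.1]
rib [164. 126.] 674 [611.  225.2 130.   21.8   1.4   9.4]
rib [330. 128.] 1266 [620.2 -12.2 129.2  21.1   2.6   9.7]
scene copper [316. 238.] 600 [617.6  69.3 112.6  50.1   2.5  42.5]
scene copper [344. 246.] 605 [615.9 148.1 110.9  46.6   3.5  42.4]
scene steel [296. 235
[... 211 characters left out ...]
318.    68.4   56.3   86.    20.1]
scene tray [204. 247.] 91 [ 737.2 -222.7   55.8   23.6   -3.3   19.8]
side copper [274. 214.] 457 [616.3  71.1 101.2  51.8   0.8  42.4]
side copper [268. 232.] 540 [614.9 147.4 102.6  54.1   2.3  42.2]
side steel [277. 201.] 153 [6.212e+02 8.500e+00 1.015e+02 1.090e+01 6.000e-01 3.220e+01]
side steel [264. 250.] 196 [612.5 209.2 109.5   8.6   0.8  32.8]
side tray [289. 240.] 40 [554.1 142.1  37.2  19.1 -81.6   8.8]
side tray [263. 260.] 453 [614.5 223.9 146.6  34.5   1.6   8.7]
nearest digit centre at phi -1.0 deg; rib darkness 41 vs 188
nearest digit centre at phi -1.0 deg; rib darkness 40 vs 169
nearest digit centre at phi -3.0 deg; rib darkness 37 vs 183
```

View pics/w4.png

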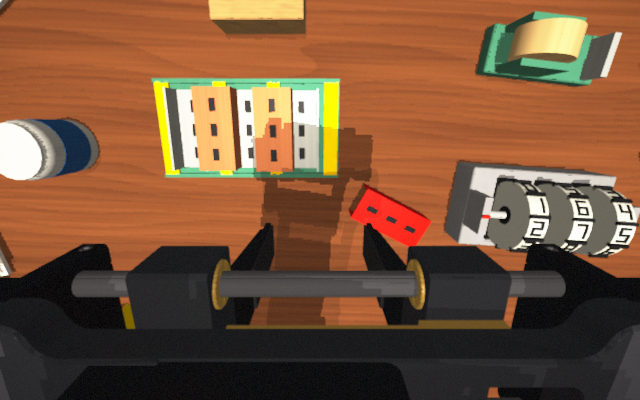

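The view shows both coppers nested over the steels, at pixels (213,128) and (272,128), with tops at 42.5 mm against 43 expected. The wheels show 2, 7 and 5 (lower right), and the bystanders haven't moved. Handing in.

```bash
python3 -c "
from h import *
print(env.job_done())"
```

```text
the job is handed in; nothing more can be done
None
```

The job is handed in, but the judging result was not shown: all three steel channels are in their lanes, both copper channels are nested across neighbouring pairs, the wheels read 2, 7 and 5, and the bystanders were left alone.

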